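# Put the plug gauges away in their case

## Robot

A 6-joint arm with a two-finger parallel gripper is mounted at the origin on a cart in front of the work surface, level with it; the furniture and walls round the work are solid. World frame = base frame: x ahead of the robot, y to its left, z up, the work surface at z = 0. Lengths are in m, angles in rad, forces in N, time in s.
With the tool pointing down it reaches from about 0.3 to 0.875 m from the base axis. Payload 6.4 kg.
Tool frame: the origin (TCP) lies midway between the tips of the shut fingers; the grasp point (between the pads) lies 19 mm behind it (env.tcp_to_grasp is the distance from the TCP to the grasp point, in m); z points along the fingers, y is the line along which they close (so a half turn about z gives the same grasp; the last joint's range is limited). The gripper opens to 85 mm and grips with 20 to 120 N. Pads are 22 mm wide; open, the fingers measure 114 mm over their backs; the gripper's body (76 mm by 85 mm) begins 54 mm behind the grasp point. The pads swing forward as they close: fully open they stand 13 mm farther back than shut.
Start: joints at [1.136, 0.181, 1.607, -0, 1.354, -0.206], TCP at [0.13, 0.56, 0.231] pointing down, gripper open.
Joint ranges: [-2.99, 2.99], [-0.89, 2.07], [0.3, 2.58], [-1.14, 4.28], [0, 2.63], [-3.12, 3.12]. Speed limits (rad/s): [2.57, 2.57, 3.01, 3.14, 3.14, 3.14].

## Interface

Orientations are given as a unit quaternion [x, y, z, w].
In Python, from workcell import env, viewer, workorder gives the robot as it stands.
- The arm moves only by the shell command python3 -m crank 'ROWS' [FORCE]. ROWS is JSON, a list of rows, each an object of numbers: "gripper": the opening, from 0 (shut) to 1 (fully open); "x", "y", "z": the shift along the world's x, y, z in cm; "spin": the turn about the world's z in degrees. In form: [{"gripper": .., "x": .., "y": .., "z": .., "spin": ..}, ...]. A call has 1 to 20 rows; each row is the pose to reach, as a shift and turn from the pose commanded when the call began; what a row does not reach only later rows make up. A row lasts 1/10 s, in which the tool goes at most 50 mm and 8.59 degrees, less where a joint would pass 70% of its speed; a pose out of reach is approached as far as the arm can. A call with a gripper value outside its range is refused whole. The fingers move at their own pace and stop on an object; FORCE is the grip in N (left out, the last holds). Time passes only in rows, so rows that repeat a pose let the fingers close. It gives the time, the measured TCP pose, the force, the opening and the grip force at its end, in the units of the state.
- env.get_state(): the state, without advancing time (a new reading comes with each control period).
- viewer.get_image(name): name is "scene" or "top" or "wrist"; returns the picture (384x512x3 uint8, red, green, blue); there is no depth.
- viewer.camera_params(name): a dict with "vfov" (degrees; the focal length in pixels is half the picture's height over the tangent of half this angle, whatever the lens; pixels are square), "cx", "cy" (the principal point, pixels), "R" (3x3) and "t" (3): a world point X has camera coordinates R X + t. Camera axes: x right, y down, z forward; pixel columns grow to the right and rows downward; lengths in m; the calibration is good to about 2 mm. The wrist camera is an equidistant fisheye: a pixel r from the principal point sees the ray r / f radians off the axis. A picture is of the moment at which its call begins: read the wrist's pose just before it. camera_params takes no time and is no camera call; for the wrist camera it gives the pose at the moment of the call.
- workorder.sign_off(): hands the job in; it is judged then, once.
The state is a dict: "time_s": time; "qpos": joint angles; "joint_vel": joint speeds; "effort": joint torques, N m; "tool_pos": TCP position; "eef_rot": TCP orientation; "force": force on the tool from outside, world axes, zero at the start; "wrist_torque": the same for the moment, N m; "gripper_width": opening from 0.0 (shut) to 1.0 (fully open); "grasp_force": force on a finger pad.
Only numpy, scipy, OpenCV 4.12 (cv2) and the standard library are available. Lean on these libraries where they do the work, as an engineer would, in place of code of your own. Each camera call takes 0.05 s, during which the arm holds its last target. There are 200 camera calls.

## Task

Tip the lid of the grey gauge case up by its black tab, draw it out from under the two steel lugs and lay it flat, tab up, on the open worktop. Then take both plug gauges from the sloping blue rest and gently lay them level in the two V-notched troughs of the case, one in each, both with their thick foot towards the red end. Do not drop or force the gauges, and leave the other things on the worktop where they are.

Things in the scene. Friction and masses are not known exactly. Their poses are not given: they have to be found in the camera images.
- gauge_case: Fixed open grey case, 206 (x) x 176 (y) x 64 mm high; origin at the centre of its underside; x points from the red end wall (-103 mm) to the far grey end (+103 mm), z up. Walls 6 mm, floor 5 mm; side walls only 26 mm high over the middle 122 mm. Beyond the far end two steel lugs (30 mm wide, y = +-52 mm) rise to 77 mm and reach 9 mm back over the lid's far edge, 4 mm above it.
- left_trough (a point): Bottom of the left trough's V (case x +14, y +36, height 26 mm); axes as the case. Two black cross bars 8 mm thick, 32.5 mm to either side in x, tops 18 mm higher, carry 90-degree V notches 36 mm wide; between them it is open to the floor, so fingers can straddle a shaft. Foot and tip overhang the bars. Seated, the pale gauge's axis lies 9.6 mm above this point, the black one's 14.8 mm.
- right_trough (a point): The same for the right trough (case y = -36 mm), in the same two bars.
- lid: Loose aluminium lid 206 x 176 x 4 mm, 0.15 kg, on the case's rim, axes as the case; origin at the centre of its underside (64 mm above the case's underside). A skirt hangs 16 mm down just inside the red end wall (3 mm play), the far edge is under the lugs: raise the tab end 5 to 20 degrees about the far edge, then draw it 20 mm or more to the red-end side and lift away.
- lid_tab (a point): Grip point of the upright black tab, 10 (x) x 26 (y) mm, 38 mm tall above the lid's upper face, 90 mm from the lid's centre towards the red end, on its middle line. Grip it across either way. This point is 30 mm above the lid's underside, 12 mm below the top of the tab.
- lid_center (a point): Centre of the lid plate (2 mm above its underside). Laid on the worktop the lid rests on its skirt and far edge, tab end 4 to 5 degrees higher.
- gauge_rest: Fixed blue sloping rest, base 150 x 134 mm, about 125 mm high, origin near the centre of its underside, x pointing up the slope. Gauges lie side by side (y = +-36 mm, either way round), feet low, axes rising 40 degrees. Two black V-notched bars 8 mm thick carry each shaft about 50 and 115 mm from the foot end; between them the shaft is free, with 26 mm of room below the V bottoms.
- pale_gauge: Loose plug gauge, pale shaft, dark foot, 146 mm long, 0.08 to 0.17 kg: foot 24 mm diameter for 10 mm, neck 12 mm up to 43 mm, shaft 13.6 mm diameter from 43 to 134 mm from the foot face, then a thin tip. Origin at the centre of the foot face, z axis from foot to tip. The shaft must span both bars of the case: its middle is 88.5 mm from the foot face.
- pale_center (a point): Point on the axis of the pale gauge 73 mm from the foot face; axes as the gauge.
- pale_foot (a point): Centre of the pale gauge's foot face.
- pale_tip (a point): End of the pale gauge's tip, 146 mm from the foot face.
- black_gauge: Loose plug gauge, black handle, pale thick foot, 147 mm long, 0.2 to 0.4 kg: foot 40 mm diameter for 26 mm, handle 21 mm diameter from 26 to 125 mm from the foot face, then a thin tip. Origin at the centre of the foot face, z axis from foot to tip. The handle must span both bars of the case: its middle is 75.5 mm from the foot face.
- black_center (a point): Point on the axis of the black gauge 73 mm from the foot face; axes as the gauge.
- black_foot (a point): Centre of the black gauge's foot face.
- black_tip (a point): End of the black gauge's tip, 147 mm from the foot face.
- clip_center (a point): Bystander: loose orange clip, 33 x 60 x 26 mm; its centre. The free worktop between this clip, the case and the two upright rings (fixed, about 150 mm tall, behind it) is large enough for the lid.
- magnet_center (a point): Bystander: loose black pot magnet with a knob, 43 mm diameter, 37 mm high; its centre.

How it is judged:
On the way, in this order (a step that is already met when the one before it is completed fails the run):
1. the lid is tipped up at its tab end (by 5 degrees or more) while still over the case (angle between lid's own z axis and vertical above 0.085 rad and horizontal distance between lid_center and gauge_case below 0.05 m), for 0.05 s.
2. the lid lies flat on the worktop (height (world z) of lid_center below 0.03 m and angle between lid's own z axis and vertical below 0.15 rad), for 0.2 s.
At the end, for the whole second after the job is handed in: Lid at rest on the worktop: plate below 30 mm, tilt under 0.15 rad, tab up. Each gauge at rest in its own trough: height within 6 mm of its seat on the bars, axis within 0.12 rad of the case length, within 8 mm of the trough middle line, foot to the red end, tip to the far end (all of step 2 and angle between the z axis of each of pale_gauge, black_gauge and the x axis of gauge_case, either way round below 0.12 rad and x of each of pale_foot, black_foot in the frame of gauge_case below -0.04 m and x of each of pale_tip, black_tip in the frame of gauge_case above 0.04 m and z of pale_center in the frame of gauge_case between 0.0296 and 0.0416 m and (y of pale_center in the frame of left_trough between -0.008 and 0.008 m or y of pale_center in the frame of right_trough between -0.008 and 0.008 m) and linear speed of each of pale_gauge, black_gauge, lid below 0.02 m/s and z of black_center in the frame of gauge_case between 0.0348 and 0.0468 m and (y of black_center in the frame of left_trough between -0.008 and 0.008 m or y of black_center in the frame of right_trough between -0.008 and 0.008 m)); the robot touches nothing.
It fails at once if a gauge knocked or pressed hard (over 40 N) against the case (contact force between any of pale_gauge, black_gauge and gauge_case above 40 N).
It fails at once if a gauge let fall from a height (out of the fingers and faster than 0.5 m/s) ((linear speed of pale_gauge above 0.5 m/s and contact force between the fingers and pale_gauge below 0.1 N) or (linear speed of black_gauge above 0.5 m/s and contact force between the fingers and black_gauge below 0.1 N)).
It fails at once if a bystander (orange clip or magnet) shifted by more than 30 mm (distance of any of clip_center, magnet_center from where it was at the start of the episode above 0.03 m).
It also fails if it takes over 67 s, if anything falls off the work surface, if the arm or the gripper's body presses on something with over 40 N, if the wrist force passes 120 N, or if a joint passes its speed limit or range.

## Working session

There is one attempt and no reset: what is moved stays moved. The work goes in short steps, Python scripts to look and compute and a shell command to move; the robot and the scene stay as the last step left them, time stands still between calls to the robot, and variables do not carry over. Pictures are saved under pics/ and viewed, at most 10 in all, crops included, and the job is handed in when it is done.

```bash
ls; mkdir -p pics; cat > h.py <<'E'
import numpy as np, cv2
from workcell import env, viewer, workorder
def snap(n,f):
    p=viewer.camera_params(n); im=viewer.get_image(n); cv2.imwrite('pics/'+f,im[:,:,::-1]); return im,p
def ray(p,u,v,fish=False):
    f=192/np.tan(np.radians(p['vfov'])/2); d=np.array([u-p['cx'],v-p['cy']])
    if fish:
        r=np.hypot(*d); th=r/f; c=np.r_[d/max(r,1e-9)*np.sin(th),np.cos(th)]
    else: c=np.r_[d/f,1]
    R=np.array(p['R']); t=np.array(p['t']); return -R.T@t, R.T@c
def onplane(p,u,v,z,fish=False):
    o,d=ray(p,u,v,fish); return o+d*(z-o[2])/d[2]
def tri(rs):
    A=0;b=0
    for o,d in rs:
        d=d/np.linalg.norm(d);M=np.eye(3)-np.outer(d,d);A=A+M;b=b+M@o
    return np.linalg.solve(A,b)
def proj(p,X,fish=False):
    f=192/np.tan(np.radians(p['vfov'])/2)
    c=np.array(p['R'])@X+np.array(p['t'])
    if fish:
        r=np.hypot(c[0],c[1]);th=np.arctan2(r,c[2]);return np.array([p['cx']+c[0]/r*th*f,p['cy']+c[1]/r*th*f])
    return np.array([p['cx']+f*c[0]/c[2],p['cy']+f*c[1]/c[2]])
E
python3 - <<'E'
from h import *
a,p=snap('scene','s0.png');b,q=snap('top','t0.png')
cv2.imwrite('pics/both0.png',np.hstack([a,b])[:,:,::-1][:, :])
for x in (p,q): print({k:np.round(v,3).tolist() for k,v in x.items() if k!='name'}, -np.array(x['R']).T@x['t'])
print(env.get_state(),env.tcp_to_grasp)
E
```

```text
pics
{'vfov': 43.976, 'cx': 261.814, 'cy': 182.586, 'R': [[0.673, -0.739, -0.015], [-0.362, -0.311, -0.879], [0.645, 0.597, -0.477]], 't': [-0.362, 0.27, 1.221]} [-0.44580527 -0.91196404  0.81443698]
{'vfov': 49.177, 'cx': 255.917, 'cy': 186.099, 'R': [[-0.029, -1.0, -0.007], [-0.985, 0.03, -0.168], [0.168, 0.002, -0.986]], 't': [-0.002, 0.505, 1.436]} [ 0.25716087 -0.02024295  1.50001779]
{'time_s': 0.1, 'qpos': array([ 1.13569357e+00,  1.81467418e-01,  1.60788919e+00, -2.84768687e-05,
        1.35381933e+00, -2.06328637e-01]), 'joint_vel': array([ 0.00079943, -0.00199452, -0.00258233, -0.00155735,  0.00015828,
        0.00014844]), 'effort': array([ 3.03821726e-04, -4.45873010e+01, -3.52241492e+01, -7.19784612e-05,
        4.06432329e-03, -1.16053957e-05]), 'tool_pos': array([0.13019544, 0.55955832, 0.23048297]), 'eef_rot': array([ 1.14134685e-01,  9.93464970e-01, -7.55655614e-04, -2.36367513e-04]), 'force': array([-0.28663877, -0.32980659, -0.96504673]), 'wrist_torque': array([-0.00574648,  0.00978774,  0.00261207]), 'grasp_force': 0.0, 'gripper_width': 0.9996628750880523} 0.0187
```

View pics/t0.png

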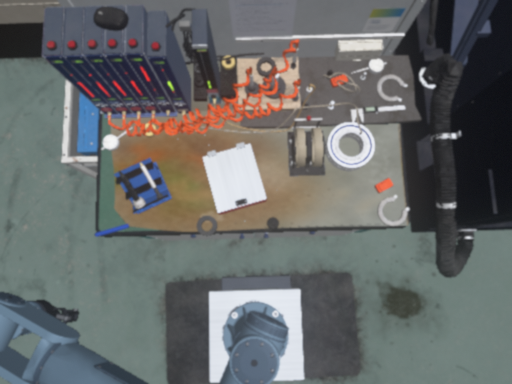

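View pics/s0.png

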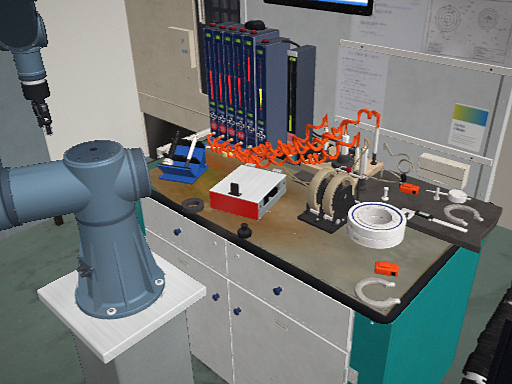

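The overhead view shows the lid (210–265, 145–212, tab at 240,202, red end toward the robot), the blue rest at (145,185), the magnet (272,223), the clip (384,185), and the rings (307,148). The scene view agrees with this. Next I'll zoom in to get corner pixels.

```bash
python3 - <<'E'
from h import *
b=cv2.imread('pics/t0.png');s=cv2.imread('pics/s0.png')
A=cv2.resize(b[130:240,95:295],(800,440),interpolation=cv2.INTER_CUBIC)
cv2.imwrite('pics/tc.png',A)
q=viewer.camera_params('top');p=viewer.camera_params('scene')
hsv=cv2.cvtColor(b,cv2.COLOR_BGR2HSV)
m=cv2.inRange(hsv,(0,0,200),(180,40,255)); m[:, :195]=0;m[:,275:]=0;m[:135]=0;m[225:]=0
c=max(cv2.findContours(m,0,1)[0],key=cv2.contourArea)
r=cv2.minAreaRect(c);bx=cv2.boxPoints(r);print(r)
for u,v in bx: print(np.round(onplane(q,u,v,.068),4))
for n,u,v,z in [('tabtop',240,201,.10),('magnet',272,223,.03),('clip',384,185,.013),('ringR',325,175,0),('ringL',289,175,0),('whitebot',350,168,0),('edge',255,232,0),('edgeR',400,227,0),('edgeM',330,230,0),('clipL',375,185,0.01),('Cring',380,215,0),('rest',145,185,.06)]:
  print(n,np.round(onplane(q,u,v,z),3))
E
```

```text
((233.4918212890625, 176.70237731933594), (59.77777862548828, 50.72571563720703), 73.88658142089844)
[0.6172 0.1734 0.068 ]
[0.663  0.0011 0.068 ]
[ 0.4569 -0.0506  0.068 ]
[0.4132 0.1179 0.068 ]
tabtop [0.446 0.038 0.1  ]
magnet [ 0.375 -0.069  0.03 ]
clip [ 0.5   -0.476  0.013]
ringR [ 0.546 -0.269  0.   ]
ringL [ 0.55  -0.138  0.   ]
whitebot [ 0.569 -0.361  0.   ]
edge [ 0.347 -0.008  0.   ]
edgeR [ 0.349 -0.525  0.   ]
edgeM [ 0.346 -0.275  0.   ]
clipL [ 0.502 -0.445  0.01 ]
Cring [ 0.394 -0.457  0.   ]
rest [0.518 0.37  0.06 ]
```

View pics/tc.png

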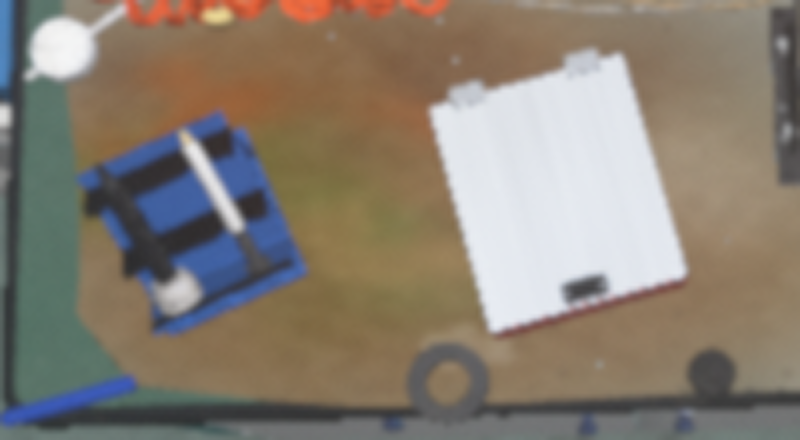

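The close-up shows the lid tab at crop (585,288) and the lugs at (467,95) and (582,62). The black gauge is on the left of the rest, with its foot at (178,290), and the pale one is on the right with its foot at (255,265). Both feet face the robot. Case yaw is about 15°, so I'll move above the tab.

```bash
python3 -m crank '[{"gripper":1,"x":15,"y":-26,"z":0,"spin":28},{"gripper":1,"x":32,"y":-52.3,"z":0,"spin":28},{"gripper":1,"x":32,"y":-52.3,"z":0,"spin":28},{"gripper":1,"x":32,"y":-52.3,"z":0,"spin":28},{"gripper":1,"x":32,"y":-52.3,"z":0,"spin":28},{"gripper":1,"x":32,"y":-52.3,"z":0,"spin":28},{"gripper":1,"x":32,"y":-52.3,"z":0,"spin":28},{"gripper":1,"x":32,"y":-52.3,"z":0,"spin":28},{"gripper":1,"x":32,"y":-52.3,"z":0,"spin":28},{"gripper":1,"x":32,"y":-52.3,"z":0,"spin":28},{"gripper":1,"x":32,"y":-52.3,"z":0,"spin":28},{"gripper":1,"x":32,"y":-52.3,"z":0,"spin":28},{"gripper":1,"x":32,"y":-52.3,"z":0,"spin":28},{"gripper":1,"x":32,"y":-52.3,"z":0,"spin":28},{"gripper":1,"x":32,"y":-52.3,"z":0,"spin":28},{"gripper":1,"x":32,"y":-52.3,"z":0,"spin":28}]'
python3 - <<'E'
from h import *
s=env.get_state();print(s['qpos'])
a,p=snap('wrist','w1.png');print(p)
E
```

```text
time_s: 1.7
tool_pos: [0.4496, 0.038, 0.2309]
eef_rot: [-0.13, 0.992, 0.0, -0.0]
force: [-0.2, -0.0, -0.0]
gripper_width: 0.997
grasp_force: 0.0
[-1.80104146e-01 -1.05298655e-01  1.90358865e+00  3.09560515e-04
  1.34433318e+00 -2.01181389e+00]
{'vfov': 65.70646984690485, 'cx': 256.69587526953956, 'cy': 192.38744194088662, 'R': array([[-0.2572162 ,  0.96635276,  0.00147496],
       [ 0.92518488,  0.24581712,  0.28914856],
       [ 0.27905693,  0.07573831, -0.9572831 ]]), 't': array([ 0.07977771, -0.46184681,  0.25023228])}
```

View pics/w1.png

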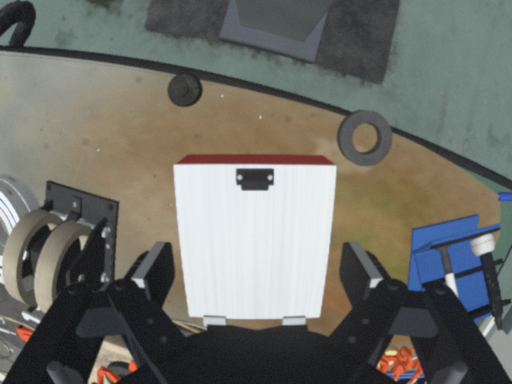

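The wrist view shows the lid square in frame: near corners about (174,164) and (336,164), tab about (255,179). The magnet is at (184,90), the rings on the left, and the rest at the right. Next I'll measure these.

```bash
python3 - <<'E'
from h import *
p=viewer.camera_params('wrist');b=cv2.imread('pics/w1.png')
hsv=cv2.cvtColor(b,cv2.COLOR_BGR2HSV)
m=cv2.inRange(hsv,(0,0,190),(180,40,255)); m[:150]=0;m[322:]=0;m[:,:165]=0;m[:,345:]=0
c=max(cv2.findContours(m,0,1)[0],key=cv2.contourArea)[:,0,:].astype(float)
P=np.array([onplane(p,u,v,.068,True)[:2] for u,v in c])
r=cv2.minAreaRect(P.astype(np.float32));print('lid',r)
d=cv2.inRange(b,(0,0,0),(60,60,60));d[:160]=0;d[200:]=0;d[:,:225]=0;d[:,285:]=0
c=max(cv2.findContours(d,0,1)[0],key=cv2.contourArea);x,y,w,h=cv2.boundingRect(c);print(x,y,w,h)
q=viewer.camera_params('top')
P=np.array([onplane(p,u,v,.068+.038,True)[:2] for u,v in c[:,0,:].astype(float)]);print('tab top-plane',cv2.minAreaRect(P.astype(np.float32)))
for n,u,v,z in [('lidnearL',174,164,.068),('lidnearR',336,164,.068),('farR',322,318,.068),('farL',188,318,.068),('magnet',184,90,.03),('ringbaseA',47,181,.005),('ringbaseB',118,202,.005),('edge1',120,60,0),('edge2',60,50,0),('edge3',230,80,0),('edge4',0,48,0)]:
  print(n,np.round(onplane(p,u,v,z,True),3))
E
```

```text
lid ((0.5369422435760498, 0.05734965205192566), (0.20513425767421722, 0.17566001415252686), 14.564167022705078)
241 170 32 14
tab top-plane ((0.4411979913711548, 0.03465089201927185), (0.012395608238875866, 0.02857128530740738), 14.931692123413086)
lidnearL [ 0.459 -0.052  0.068]
lidnearR [0.415 0.116 0.068]
farR [0.615 0.172 0.068]
farL [ 0.662 -0.002  0.068]
magnet [ 0.38  -0.068  0.03 ]
ringbaseA [ 0.551 -0.27   0.005]
ringbaseB [ 0.549 -0.139  0.005]
edge1 [ 0.357 -0.174  0.   ]
edge2 [ 0.353 -0.281 -0.   ]
edge3 [ 0.356 -0.022  0.   ]
edge4 [ 0.356 -0.425  0.   ]
```

```bash
python3 -m crank '[{"gripper":0.8,"y":-0.3,"z":-5},{"gripper":0.6,"y":-0.3,"z":-10},{"gripper":0.6,"y":-0.3,"z":-13},{"gripper":0.6,"x":-0.1,"y":-0.3,"z":-15.5},{"gripper":0.6,"x":-0.1,"y":-0.3,"z":-15.5},{"gripper":0.6,"x":-0.1,"y":-0.3,"z":-15.5},{"gripper":0,"x":-0.1,"y":-0.3,"z":-15.5},{"gripper":0,"x":-0.1,"y":-0.3,"z":-15.5},{"gripper":0,"x":-0.1,"y":-0.3,"z":-15.5},{"gripper":0,"x":-0.1,"y":-0.3,"z":-15.5},{"gripper":0,"x":-0.1,"y":-0.3,"z":-15.5},{"gripper":0,"x":-0.1,"y":-0.3,"z":-15.5}]' 60
```

```text
schema error: expected keys gripper, x, y, z, spin
```

```bash
python3 -m crank '[{"gripper":0.8,"x":0,"y":-0.3,"z":-5,"spin":0},{"gripper":0.6,"x":0,"y":-0.3,"z":-10,"spin":0},{"gripper":0.6,"x":0,"y":-0.3,"z":-13,"spin":0},{"gripper":0.6,"x":-0.1,"y":-0.3,"z":-15.5,"spin":0},{"gripper":0.6,"x":-0.1,"y":-0.3,"z":-15.5,"spin":0},{"gripper":0.6,"x":-0.1,"y":-0.3,"z":-15.5,"spin":0},{"gripper":0,"x":-0.1,"y":-0.3,"z":-15.5,"spin":0},{"gripper":0,"x":-0.1,"y":-0.3,"z":-15.5,"spin":0},{"gripper":0,"x":-0.1,"y":-0.3,"z":-15.5,"spin":0},{"gripper":0,"x":-0.1,"y":-0.3,"z":-15.5,"spin":0},{"gripper":0,"x":-0.1,"y":-0.3,"z":-15.5,"spin":0},{"gripper":0,"x":-0.1,"y":-0.3,"z":-15.5,"spin":0}]' 60
```

```text
time_s: 2.95
tool_pos: [0.451, 0.034, 0.0783]
eef_rot: [-0.13, 0.992, -0.0, 0.002]
force: [-1.8, 0.8, 7.6]
gripper_width: 0.291
grasp_force: 59.5
```

```bash
python3 -m crank '[{"gripper":0,"x":0,"y":0,"z":0.5,"spin":0},{"gripper":0,"x":0.1,"y":0,"z":1,"spin":0},{"gripper":0,"x":0.2,"y":0.05,"z":1.5,"spin":0},{"gripper":0,"x":0.25,"y":0.05,"z":2,"spin":0},{"gripper":0,"x":0.3,"y":0.1,"z":2.5,"spin":0},{"gripper":0,"x":0.4,"y":0.1,"z":3,"spin":0},{"gripper":0,"x":0.45,"y":0.1,"z":3.5,"spin":0},{"gripper":0,"x":0.5,"y":0.1,"z":3.8,"spin":0},{"gripper":0,"x":0.5,"y":0.1,"z":3.8,"spin":0},{"gripper":0,"x":0.5,"y":0.1,"z":3.8,"spin":0}]'
python3 - <<'E'
from h import *
a,p=snap('wrist','w2.png');b,_=snap('scene','s2.png')
cv2.imwrite('pics/c2.png',np.hstack([cv2.resize(a,(400,300)),cv2.resize(b[140:250,180:330],(400,300))])[:,:,::-1])
E
```

```text
time_s: 3.95
tool_pos: [0.4545, 0.035, 0.1143]
eef_rot: [-0.13, 0.992, -0.0, 0.0]
force: [0.1, -0.2, -2.2]
gripper_width: 0.29
grasp_force: 59.3
```

View pics/c2.png

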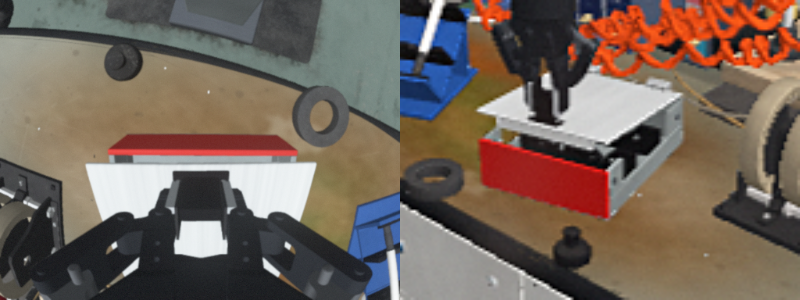

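Lid tipped about 10° with its far edge still under the lugs. Next I'll draw it out and lift.

```bash
python3 -m crank '[{"gripper":0,"x":-0.8,"y":-0.2,"z":0.1,"spin":0},{"gripper":0,"x":-1.6,"y":-0.4,"z":0.2,"spin":0},{"gripper":0,"x":-2.4,"y":-0.6,"z":0.3,"spin":0},{"gripper":0,"x":-3.2,"y":-0.8,"z":0.4,"spin":0},{"gripper":0,"x":-4,"y":-1,"z":1,"spin":0},{"gripper":0,"x":-4.5,"y":-1.1,"z":3,"spin":0},{"gripper":0,"x":-5,"y":-1.2,"z":6,"spin":0},{"gripper":0,"x":-5,"y":-1.2,"z":10,"spin":0},{"gripper":0,"x":-5,"y":-1.2,"z":14,"spin":0},{"gripper":0,"x":-5,"y":-1.2,"z":14.5,"spin":0},{"gripper":0,"x":-5,"y":-1.2,"z":14.5,"spin":0}]' 80
python3 - <<'E'
from h import *
b,_=snap('scene','s3.png')
cv2.imwrite('pics/c3.png',cv2.resize(b[80:260,150:390],(720,540))[:,:,::-1])
E
```

```text
time_s: 5.15
tool_pos: [0.4048, 0.0228, 0.2605]
eef_rot: [-0.13, 0.992, -0.001, 0.002]
force: [0.3, 0.9, -1.8]
gripper_width: 0.284
grasp_force: 80.3
```

View pics/c3.png

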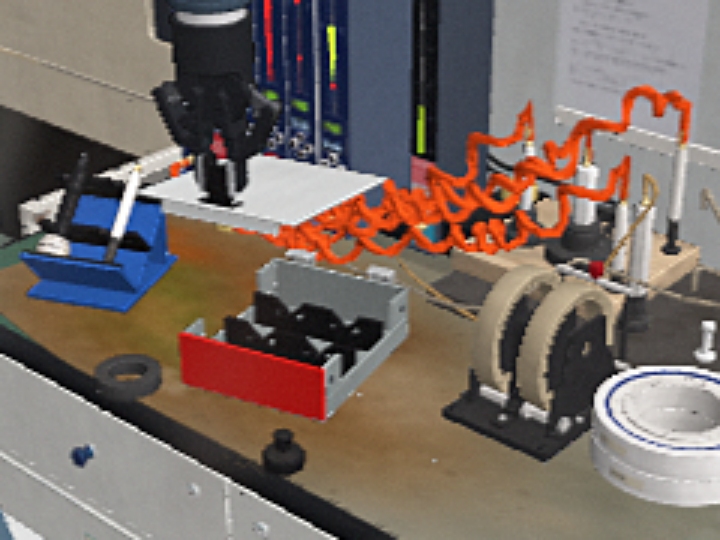

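The lid is clear of the case and held at about 10°. The open case shows its two V bars. Next I'll carry the lid to the free area in front of the rings, turned −105°.

```bash
python3 -m crank '[{"gripper":0,"x":1,"y":-3,"z":0,"spin":-8},{"gripper":0,"x":1.5,"y":-5,"z":0,"spin":-16},{"gripper":0,"x":2,"y":-7,"z":0,"spin":-24},{"gripper":0,"x":2.5,"y":-9,"z":0,"spin":-32},{"gripper":0,"x":3,"y":-11,"z":0,"spin":-40},{"gripper":0,"x":3.5,"y":-13,"z":0,"spin":-48},{"gripper":0,"x":4,"y":-15,"z":0,"spin":-56},{"gripper":0,"x":4.4,"y":-17,"z":0,"spin":-64},{"gripper":0,"x":4.8,"y":-19,"z":0,"spin":-72},{"gripper":0,"x":4.8,"y":-20.3,"z":0,"spin":-80},{"gripper":0,"x":4.8,"y":-20.3,"z":-2,"spin":-88},{"gripper":0,"x":4.8,"y":-20.3,"z":-4,"spin":-96},{"gripper":0,"x":4.8,"y":-20.3,"z":-6,"spin":-104.6},{"gripper":0,"x":4.8,"y":-20.3,"z":-9,"spin":-104.6},{"gripper":0,"x":4.8,"y":-20.3,"z":-12,"spin":-104.6},{"gripper":0,"x":4.8,"y":-20.3,"z":-14,"spin":-104.6},{"gripper":0,"x":4.8,"y":-20.3,"z":-14,"spin":-104.6},{"gripper":0,"x":4.8,"y":-20.3,"z":-14,"spin":-104.6}]'
python3 - <<'E'
from h import *
b,_=snap('top','t4.png');s,_=snap('scene','s4.png')
cv2.imwrite('pics/c4.png',np.hstack([cv2.resize(b[120:240,230:410],(400,300)),cv2.resize(s[140:320,230:470],(400,300))])[:,:,::-1])
E
```

```text
time_s: 7.0
tool_pos: [0.4514, -0.1793, 0.1181]
eef_rot: [0.705, 0.709, -0.0, -0.002]
force: [0.8, 0.7, -0.1]
gripper_width: 0.284
grasp_force: 80.2
```

View pics/c4.png

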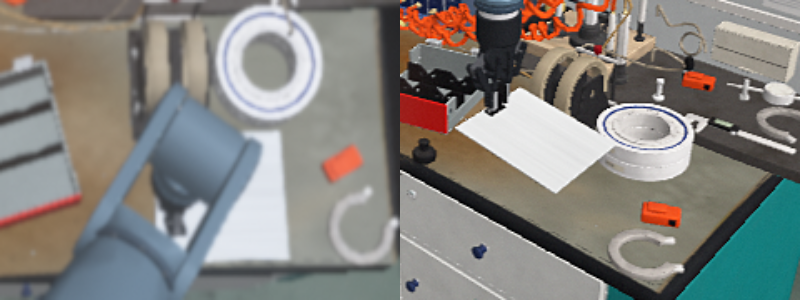

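The lid is held over the free area (top crop 160–290, 130–262), clear of the clip, rings and magnet. I'll lower it now.

```bash
python3 -m crank '[{"gripper":0,"x":0.3,"y":0,"z":-2,"spin":0},{"gripper":0,"x":0.3,"y":0,"z":-4,"spin":0},{"gripper":0,"x":0.3,"y":0,"z":-6,"spin":0},{"gripper":0,"x":0.3,"y":0,"z":-6.8,"spin":0},{"gripper":0,"x":0.3,"y":0,"z":-7.4,"spin":0},{"gripper":0,"x":0.3,"y":0,"z":-8,"spin":0},{"gripper":0,"x":0.3,"y":0,"z":-8.4,"spin":0},{"gripper":0,"x":0.3,"y":0,"z":-8.7,"spin":0},{"gripper":0,"x":0.3,"y":0,"z":-8.7,"spin":0}]' 50
```

```text
time_s: 8.0
tool_pos: [0.4561, -0.1804, 0.0327]
eef_rot: [0.705, 0.709, 0.0, 0.001]
force: [0.9, 2.1, 3.0]
gripper_width: 0.285
grasp_force: 80.7
```

```bash
python3 -m crank '[{"gripper":0.25,"x":0,"y":0,"z":-0.2,"spin":0},{"gripper":0.35,"x":0,"y":0,"z":-0.2,"spin":0},{"gripper":0.5,"x":0,"y":0,"z":-0.2,"spin":0},{"gripper":0.6,"x":0,"y":0,"z":0,"spin":0},{"gripper":0.6,"x":0,"y":0,"z":0,"spin":0},{"gripper":0.6,"x":0,"y":0,"z":3,"spin":0},{"gripper":0.6,"x":0,"y":0,"z":8,"spin":0},{"gripper":0.6,"x":0,"y":0,"z":13,"spin":0},{"gripper":0.6,"x":0,"y":0,"z":18,"spin":0},{"gripper":0.6,"x":0,"y":0,"z":23,"spin":0},{"gripper":0.6,"x":0,"y":0,"z":26,"spin":0},{"gripper":0.6,"x":0,"y":0,"z":26,"spin":0}]' 20
```

```text
time_s: 9.2
tool_pos: [0.4575, -0.1815, 0.2981]
eef_rot: [0.705, 0.709, 0.001, 0.005]
force: [-1.0, -1.2, -0.6]
gripper_width: 0.601
grasp_force: 0.0
```

```bash
python3 - <<'E'
from h import *
q=viewer.camera_params('top');p=viewer.camera_params('scene');print(env.get_state()['tool_pos'])
# rest geometry guesses from first images: print gauge endpoints
t=cv2.imread('pics/t0.png');s=cv2.imread('pics/s0.png')
A=cv2.resize(t[152:218,108:178],(400,377),interpolation=cv2.INTER_CUBIC)
B=cv2.resize(s[120:186,150:220],(400,377),interpolation=cv2.INTER_CUBIC)
cv2.imwrite('pics/c5.png',np.hstack([A,B]))
E
```

```text
[ 0.45754902 -0.18145277  0.29808608]
```

View pics/c5.png

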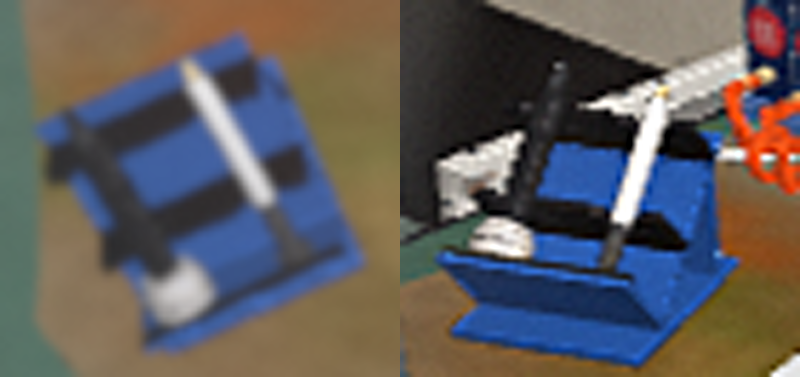

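The crops give both gauge tips and the pale shaft's start. I'll hover over the rest and triangulate with the wrist camera.

```bash
python3 -m crank '[{"gripper":0.6,"x":-2,"y":4,"z":0,"spin":8},{"gripper":0.6,"x":-4,"y":8,"z":0,"spin":16},{"gripper":0.6,"x":-4,"y":12,"z":0,"spin":24},{"gripper":0.6,"x":-4,"y":16,"z":0,"spin":32},{"gripper":0.6,"x":-4,"y":20,"z":0,"spin":40},{"gripper":0.6,"x":-4,"y":24,"z":0,"spin":48},{"gripper":0.6,"x":-4,"y":28,"z":0,"spin":56},{"gripper":0.6,"x":-4,"y":32,"z":0,"spin":64},{"gripper":0.6,"x":-3,"y":36,"z":0,"spin":72},{"gripper":0.6,"x":-2,"y":40,"z":0,"spin":80},{"gripper":0.6,"x":-1,"y":44,"z":0,"spin":88},{"gripper":0.6,"x":0,"y":48,"z":0,"spin":96},{"gripper":0.6,"x":0,"y":52,"z":0,"spin":104},{"gripper":0.6,"x":0,"y":53,"z":0,"spin":112},{"gripper":0.6,"x":0,"y":53,"z":0,"spin":115},{"gripper":0.6,"x":0,"y":53,"z":0,"spin":115},{"gripper":0.6,"x":0,"y":53,"z":0,"spin":115}]'
python3 - <<'E'
from h import *
print(env.get_state()['qpos'])
a,p=snap('wrist','w6.png');np.savez('w6.npz',**p);snap('top','t6.png');snap('scene','s6.png')
E
```

```text
time_s: 10.9
tool_pos: [0.455, 0.3497, 0.2913]
eef_rot: [-0.218, 0.976, -0.0, -0.001]
force: [-0.9, 0.4, -0.2]
gripper_width: 0.599
grasp_force: 0.0
[ 4.48516601e-01  1.35227723e-01  1.53757298e+00 -7.25195172e-05
  1.47044790e+00 -1.56183280e+00]
```

View pics/w6.png

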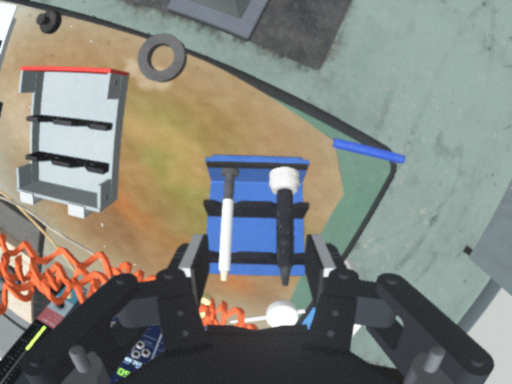

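The wrist view shows the pale gauge from foot (231,172) to tip (224,279), with its shaft starting at (230,196). The black gauge's tip is at (285,282), with the foot/handle joint at (284,191). Now triangulating.

```bash
python3 - <<'E'
from h import *
w=dict(np.load('w6.npz'));q=viewer.camera_params('top');p=viewer.camera_params('scene')
def T(W,t,s):
    rs=[ray(w,*W,True),ray(q,*t),ray(p,*s)]
    X=tri(rs);r=[np.round(proj(w,X,True)-W,1),np.round(proj(q,X)-t,1),np.round(proj(p,X)-s,1)];print(np.round(X,4),*r);return X
t=lambda u,v:np.array([108+u/5.714,152+v/5.714]);s=lambda u,v:np.array([150+(u-400)/5.714,120+v/5.714])
a=T((224,279.5),t(187,64),s(661,91));b=T((230,196),t(268,203),s(622,221))
c=T((285.5,282.5),t(66,109),s(560,64))
for A,B,L in((b,a,.103),):
    d=A-B;d=B-A;print(np.linalg.norm(d),L,np.degrees(np.arctan2(d[1],d[0])),np.degrees(np.arcsin(d[2]/np.linalg.norm(d))))
# mask-based axis lines in wrist image: yaw by plane through axis & camera, assume slope 40
im=cv2.imread('pics/w6.png');h=cv2.cvtColor(im,cv2.COLOR_BGR2HSV)
m=cv2.inRange(h,(0,0,150),(180,60,255));m[:198]=0;m[272:]=0;m[:,:212]=0;m[:,242:]=0
for v in (205,220,235,250,265):
    print('pale',v,np.mean(np.nonzero(m[v])[0]),np.sum(m[v]>0))
g=(cv2.inRange(im,(0,0,0),(75,75,75)));
for v in (196,200,225,235,245,270,276,280): 
    x=np.nonzero(g[v,265:305])[0]; print('black',v,265+x.min() if len(x) else 0,265+x.max() if len(x) else 0)
E
```

```text
[0.5803 0.3654 0.1356] [ 0.5 -2.2] [-0.1 -0.6] [ 0.  -0.3]
[0.5064 0.3316 0.0774] [-3.  1.] [-0.1 -0.5] [-1.4  0.4]
[0.5518 0.4316 0.1442] [0.4 0.4] [ 0.2 -0. ] [-0.1  0. ]
0.1000280032531317 0.103 24.61735490372826 35.56541686238845
pale 205 227.0 11
pale 220 226.0 11
pale 235 225.5 12
pale 250 224.5 12
pale 265 224.0 11
black 196 278 291
black 200 279 291
black 225 282 292
black 235 278 292
black 245 278 292
black 270 0 0
black 276 0 0
black 280 0 0
```

```bash
python3 - <<'E'
from h import *
from scipy.optimize import least_squares
w=dict(np.load('w6.npz'));q=viewer.camera_params('top');p=viewer.camera_params('scene')
t=lambda u,v:np.array([108+u/5.714,152+v/5.714]);s=lambda u,v:np.array([150+(u-400)/5.714,120+v/5.714])
def dirs(y):
    c,k=np.cos(np.radians(40)),np.sin(np.radians(40))
    return np.array([c*np.cos(y),c*np.sin(y),k]),np.array([-np.sin(y),np.cos(y),0]),np.array([-k*np.cos(y),-k*np.sin(y),c])
def model(x):
    a,l,n=dirs(x[3]);F=x[:3];B=F+.072*l+.0052*n+x[4]*a;return F,B,a
def res(x):
    F,B,a=model(x)
    r=[proj(w,F+.146*a,True)-(223.5,279.5),proj(w,F+.043*a,True)-(227.3,196),proj(w,F+.094*a,True)[:1]-225.2,
     proj(w,B+.147*a,True)-(285.5,282.5),proj(w,B+.078*a,True)[:1]-285.2,
     proj(q,F+.146*a)-t(187,64),proj(q,B+.147*a)-t(66,109),proj(p,F+.146*a)-s(661,91),proj(p,B+.147*a)-s(560,64),proj(p,F+.043*a)-s(622,221),proj(q,F+.043*a)-t(268,203)]
    return np.concatenate(r)
o=least_squares(res,[.48,.31,.05,.43,0],loss='soft_l1');x=o.x;print(np.round(x,4),np.degrees(x[3]));print(np.round(res(x),1))
F,B,a=model(x)
print('pale 82.5',np.round(F+.0825*a,4),'black 82.5',np.round(B+.0825*a,4))
print('tips',F+.146*a,B+.147*a,'handle end lower',B+.026*a)
E
```

```text
[0.4767 0.3185 0.047  0.4183 0.0032] 23.966985079512476
[-0.1 -1.1  0.   0.8  0.1  0.1  0.1 -0.2 -0.1 -0.5  0.4  0.4 -0.1 -1.4
 -0.3 -0.5 -1.3  1.1 -0.  -0.5]
pale 82.5 [0.5345 0.3442 0.1001] black 82.5 [0.5044 0.4096 0.1061]
tips [0.57891315 0.36395608 0.14088378] [0.54958358 0.42971157 0.1475962 ] handle end lower [0.46488409 0.39205939 0.0698189 ]
```

```bash
python3 -m crank '[{"gripper":0.5,"x":4,"y":-0.5,"z":0,"spin":-1.2},{"gripper":0.5,"x":7.9,"y":-0.5,"z":0,"spin":-1.2},{"gripper":0.5,"x":7.9,"y":-0.5,"z":-4,"spin":-1.2},{"gripper":0.5,"x":7.9,"y":-0.5,"z":-8,"spin":-1.2},{"gripper":0.5,"x":7.9,"y":-0.5,"z":-11,"spin":-1.2},{"gripper":0.5,"x":7.9,"y":-0.5,"z":-11,"spin":-1.2},{"gripper":0.5,"x":7.9,"y":-0.5,"z":-11,"spin":-1.2}]'
python3 - <<'E'
from h import *
a,p=snap('wrist','w7.png')
w=p;st=env.get_state();print(st['tool_pos'])
h=cv2.cvtColor(a,cv2.COLOR_RGB2HSV);m=cv2.inRange(h,(0,0,150),(180,60,255))
n,l,S,c=cv2.connectedComponentsWithStats(m)
for i in range(1,n):
  if S[i][4]>150: print(S[i],np.round(c[i]))
F=np.array([.4767,.3185,.047]);y=.4183;d=np.array([.766*np.cos(y),.766*np.sin(y),.643])
for k in (.043,.0825,.12,.146):print(k,proj(p,F+k*d,True))
E
```

```text
time_s: 11.75
tool_pos: [0.5346, 0.3448, 0.1828]
eef_rot: [-0.208, 0.978, -0.0, -0.0]
force: [0.4, -0.1, 0.5]
gripper_width: 0.499
grasp_force: 0.0
[0.53551405 0.34526249 0.18436882]
[    0     0   104   199 11842] [52. 92.]
[  345     0   167   334 30700] [455. 144.]
[ 315   36  138  243 6145] [404. 163.]
[ 314  113   49   51 1373] [336. 132.]
[ 248  159   19  125 2017] [257. 219.]
[   0  179   73   82 1388] [ 32. 226.]
[190 233  21  43 368] [200. 253.]
[304 234  21  42 361] [314. 254.]
[ 15 251  32  33 408] [ 35. 266.]
[ 63 260  23  16 190] [ 75. 268.]
[  0 296   7  39 169] [  2. 318.]
[ 475  296   37   88 2012] [498. 348.]
[ 17 308  33  24 292] [ 35. 321.]
[363 348  21  19 227] [373. 358.]
0.043 [257.20714158 156.94395244]
0.0825 [257.24264106 200.06575248]
0.12 [257.27219742 246.18666412]
0.146 [257.2884197  280.33645848]
```

View pics/w7.png

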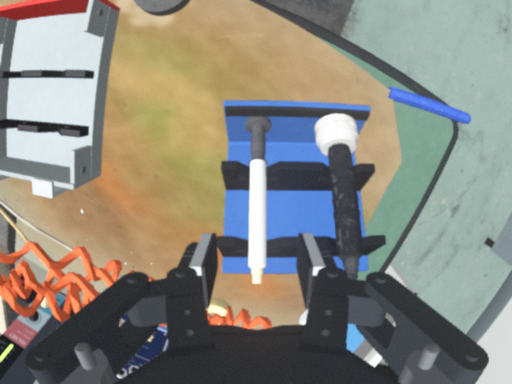

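The wrist view confirms the prediction: the pale shaft is centred at column 257, from row 159 to 284, within 3 px. Now to descend and grip.

```bash
python3 -m crank '[{"gripper":0.5,"x":0,"y":0,"z":-3,"spin":0},{"gripper":0.5,"x":0,"y":0,"z":-6,"spin":0},{"gripper":0.5,"x":0,"y":0,"z":-8.5,"spin":0},{"gripper":0.5,"x":0,"y":0,"z":-10.2,"spin":0},{"gripper":0.5,"x":0,"y":0,"z":-10.2,"spin":0},{"gripper":0.35,"x":0,"y":0,"z":-10.2,"spin":0},{"gripper":0.25,"x":0,"y":0,"z":-10.2,"spin":0},{"gripper":0,"x":0,"y":0,"z":-10.2,"spin":0},{"gripper":0,"x":0,"y":0,"z":-10.2,"spin":0},{"gripper":0,"x":0,"y":0,"z":-10.2,"spin":0},{"gripper":0,"x":0,"y":0,"z":-10.2,"spin":0}]' 25
```

```text
time_s: 12.9
tool_pos: [0.5357, 0.3459, 0.0824]
eef_rot: [-0.209, 0.978, 0.001, 0.002]
force: [-2.0, 1.0, 7.2]
gripper_width: 0.146
grasp_force: 26.1
```

```bash
python3 -m crank '[{"gripper":0,"x":0,"y":0,"z":1,"spin":0},{"gripper":0,"x":0,"y":0,"z":3,"spin":0},{"gripper":0,"x":0,"y":0,"z":6,"spin":0},{"gripper":0,"x":0,"y":0,"z":9,"spin":0},{"gripper":0,"x":0,"y":0,"z":12,"spin":0},{"gripper":0,"x":0,"y":-4,"z":12,"spin":0},{"gripper":0,"x":0.3,"y":-8,"z":12,"spin":-3},{"gripper":0,"x":0.6,"y":-12,"z":12,"spin":-6},{"gripper":0,"x":1,"y":-16,"z":12,"spin":-9.4},{"gripper":0,"x":1.3,"y":-20,"z":12,"spin":-9.4},{"gripper":0,"x":1.5,"y":-24,"z":12,"spin":-9.4},{"gripper":0,"x":1.8,"y":-28,"z":12,"spin":-9.4},{"gripper":0,"x":1.8,"y":-31,"z":12,"spin":-9.4},{"gripper":0,"x":1.8,"y":-32.1,"z":12,"spin":-9.4},{"gripper":0,"x":1.8,"y":-32.1,"z":12,"spin":-9.4},{"gripper":0,"x":1.8,"y":-32.1,"z":12,"spin":-9.4}]'
python3 - <<'E'
from h import *
a,p=snap('wrist','w8.png');np.savez('w8.npz',**p);s,_=snap('scene','s8.png')
cv2.imwrite('pics/c8.png',np.hstack([a,cv2.resize(s[90:230,200:305],(288,384))])[:,:,::-1])
E
```

```text
time_s: 14.5
tool_pos: [0.5522, 0.0248, 0.2004]
eef_rot: [-0.128, 0.992, 0.0, -0.0]
force: [0.6, 0.7, -1.8]
gripper_width: 0.146
grasp_force: 25.4
```

View pics/c8.png

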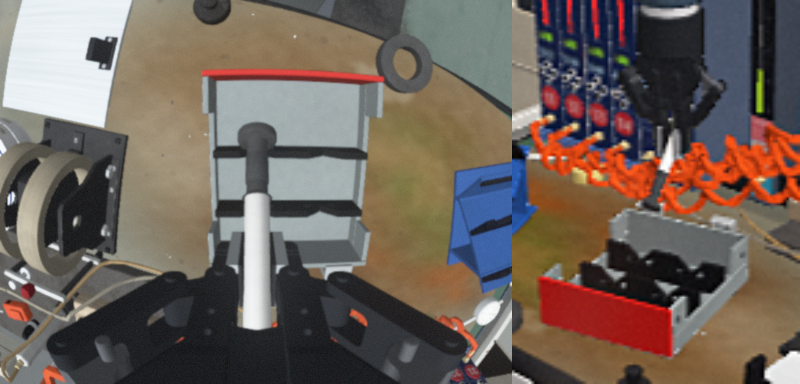

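The pale gauge is held at about 40° over the right trough, with its foot toward the red wall. The red wall's top corners are at (203,71) and (383,78). I'll check the case pose against these.

```bash
python3 - <<'E'
from h import *
w=dict(np.load('w8.npz'))
a=cv2.imread('pics/w8.png');h=cv2.cvtColor(a,cv2.COLOR_BGR2HSV)
m=cv2.inRange(h,(0,150,100),(6,255,255))|cv2.inRange(h,(174,150,100),(180,255,255));m[120:]=0
c=max(cv2.findContours(m,0,1)[0],key=cv2.contourArea)[:,0,:].astype(float)
L=c[c[:,0].argmin()];R=c[c[:,0].argmax()];print(L,R)
P=np.array([onplane(w,u,v,.064,True)[:2] for u,v in c]);r=cv2.minAreaRect(P.astype(np.float32));print(r)
C=np.array([.537,.0575]);y=np.radians(14.6);ax=np.array([np.cos(y),np.sin(y)]);ly=np.array([-ax[1],ax[0]])
W=lambda x,yy,z:np.r_[C+ax*x+ly*yy,z]
for n,X in [('red outer L(-y)',W(-.103,-.088,.064)),('red outer +y',W(-.103,.088,.064)),('Vleft bar1 near top',W(-.0225,.036,.026)),('Vleft bar2',W(.0425,.036,.026)),('bar1 end',W(-.0185,.082,.044)),('Vright bar1',W(-.0225,-.036,.026))]:
  print(n,np.round(proj(w,X,True),1))
print(W(.014,-.036,0),W(.014,.036,0))
cv2.imwrite('pics/c9.png',cv2.resize(a[60:280,190:400],(763,800))[:600])
E
```

```text
[202.  71.] [383.  81.]
((0.4424273669719696, 0.032544225454330444), (0.009454919956624508, 0.17380033433437347), 14.607539176940918)
red outer L(-y) [201.2  69.2]
red outer +y [384.4  75.5]
Vleft bar1 near top [323.2 148.3]
Vleft bar2 [319.9 204.8]
bar1 end [367.9 155.8]
Vright bar1 [257.1 147.5]
[0.55962243 0.02619144 0.        ] [0.54147343 0.0958665  0.        ]
```

View pics/c9.png

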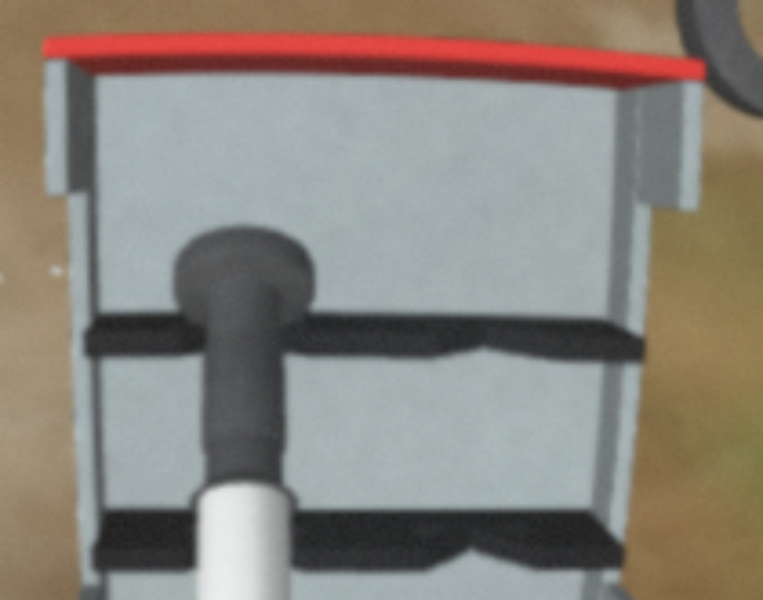

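The V apexes match the case pose to within 1 px. I'll lower with the tool 15 mm back, so that advancing as the foot touches levels the gauge in the grip.

```bash
python3 -m crank '[{"gripper":0,"x":-1.3,"y":-0.4,"z":-3,"spin":0},{"gripper":0,"x":-1.3,"y":-0.4,"z":-6,"spin":0},{"gripper":0,"x":-1.3,"y":-0.4,"z":-9,"spin":0},{"gripper":0,"x":-1.3,"y":-0.4,"z":-12,"spin":0},{"gripper":0,"x":-1.3,"y":-0.4,"z":-13.5,"spin":0},{"gripper":0,"x":-1.3,"y":-0.4,"z":-14.2,"spin":0},{"gripper":0,"x":-1.3,"y":-0.4,"z":-14.4,"spin":0},{"gripper":0,"x":-1.3,"y":-0.4,"z":-14.4,"spin":0}]' 20
```

```text
time_s: 15.4
tool_pos: [0.5403, 0.0202, 0.0573]
eef_rot: [-0.128, 0.992, -0.0, 0.001]
force: [0.6, -0.4, -0.3]
gripper_width: 0.149
grasp_force: 25.4
```

```bash
python3 -m crank '[{"gripper":0,"x":0,"y":0,"z":-0.3,"spin":0},{"gripper":0,"x":0.1,"y":0,"z":-0.6,"spin":0},{"gripper":0,"x":0.2,"y":0.05,"z":-0.9,"spin":0},{"gripper":0,"x":0.3,"y":0.1,"z":-1.1,"spin":0},{"gripper":0,"x":0.4,"y":0.1,"z":-1.3,"spin":0},{"gripper":0,"x":0.5,"y":0.15,"z":-1.5,"spin":0},{"gripper":0,"x":0.6,"y":0.15,"z":-1.7,"spin":0},{"gripper":0,"x":0.7,"y":0.2,"z":-1.9,"spin":0},{"gripper":0,"x":0.7,"y":0.2,"z":-1.9,"spin":0}]' 20
python3 - <<'E'
from h import *
a,p=snap('wrist','w10.png');s,_=snap('scene','s10.png')
cv2.imwrite('pics/c10.png',np.hstack([a,cv2.resize(s[140:230,200:300],(288,384))])[:,:,::-1])
E
```

```text
time_s: 16.3
tool_pos: [0.5491, 0.0219, 0.0393]
eef_rot: [-0.128, 0.992, -0.001, 0.003]
force: [2.0, 1.1, 6.0]
gripper_width: 0.144
grasp_force: 25.0
```

I've now viewed more pictures than the 10 allowed (12), so from here I'll rely on numeric measurements only. The wrist force is 6 N, so the gauge is pivoting in the grip. I'll continue lowering.

```bash
python3 -m crank '[{"gripper":0,"x":0.1,"y":0,"z":-0.2,"spin":0},{"gripper":0,"x":0.2,"y":0.05,"z":-0.4,"spin":0},{"gripper":0,"x":0.3,"y":0.1,"z":-0.6,"spin":0},{"gripper":0,"x":0.4,"y":0.1,"z":-0.8,"spin":0},{"gripper":0,"x":0.45,"y":0.15,"z":-1.0,"spin":0},{"gripper":0,"x":0.45,"y":0.2,"z":-1.2,"spin":0},{"gripper":0,"x":0.45,"y":0.2,"z":-1.4,"spin":0},{"gripper":0,"x":0.45,"y":0.2,"z":-1.4,"spin":0}]' 20
python3 - <<'E'
from h import *
print(env.get_state()['force'])
a,p=snap('wrist','w11.png')
C=np.array([.537,.0575]);y=np.radians(14.6);ax=np.array([np.cos(y),np.sin(y)]);ly=np.array([-ax[1],ax[0]])
W=lambda x,yy,z:np.r_[C+ax*x+ly*yy,z]
for th in (0,10,20,30):
  t=np.radians(th);g=np.r_[env.get_state()['tool_pos'][:2],env.get_state()['tool_pos'][2]+.018]
  d=np.r_[ax*np.cos(t),np.sin(t)];up=np.r_[-ax*np.sin(t),np.cos(t)]
  print(th,'shaft start',proj(p,g-.0395*d+up*.0068,True),'foot top',proj(p,g-.0725*d+up*.012,True),'foot face top',proj(p,g-.0825*d+up*.012,True))
for v in range(60,260,6): print(v,a[v,256],end=' ')
E
```

```text
time_s: 17.2
tool_pos: [0.5532, 0.0247, 0.0252]
eef_rot: [-0.128, 0.992, 0.0, 0.002]
force: [1.3, 5.0, 6.5]
gripper_width: 0.148
grasp_force: 25.4
[1.33990281 4.97105259 6.47289367]
0 shaft start [259.59175079 191.92015411] foot top [259.94100494 110.93667252] foot face top [259.97470652  84.32247806]
10 shaft start [259.43534838 185.92540996] foot top [259.59186342 107.83192212] foot face top [259.57532569  84.57997866]
20 shaft start [259.28633165 183.09569697] foot top [259.30132756 110.14547049] foot face top [259.255249    90.11508969]
30 shaft start [259.14905395 183.07175677] foot top [259.06188381 116.44868161] foot face top [258.99863498  99.36865739]
60 [185 197 201] 66 [187 199 202] 72 [186 198 200] 78 [189 202 206] 84 [185 198 200] 90 [183 195 199] 96 [100 102 104] 102 [ 98 101 105] 108 [75 75 77] 114 [ 99 103 108] 120 [ 97 101 106] 126 [102 106 112] 132 [ 98 101 106] 138 [ 95  98 101] 144 [ 97 100 104] 150 [ 99 102 104] 156 [101 105 109] 162 [104 106 111] 168 [104 108 111] 174 [101 107 109] 180 [102 106 110] 186 [102 107 111] 192 [86 86 91] 198 [252 253 253] 204 [253 253 254] 210 [253 253 254] 216 [253 254 254] 222 [253 253 254] 228 [253 254 254] 234 [253 253 254] 240 [253 253 254] 246 [253 253 254] 252 [253 253 253] 258 [253 253 253]
```

```bash
python3 -m crank '[{"gripper":0,"x":0,"y":0.05,"z":-0.2,"spin":0},{"gripper":0,"x":0,"y":0.05,"z":-0.4,"spin":0},{"gripper":0,"x":0,"y":0.05,"z":-0.5,"spin":0},{"gripper":0,"x":0,"y":0.05,"z":-0.6,"spin":0},{"gripper":0,"x":0,"y":0.05,"z":-0.6,"spin":0}]' 20
python3 - <<'E'
from h import *
st=env.get_state();print(st['force'])
a,p=snap('wrist','w12.png')
g=cv2.cvtColor(a,cv2.COLOR_RGB2GRAY)
print([int(g[v,257]) for v in range(70,200,3)])
for v in (200,230,260):
  x=np.nonzero(g[v,225:290]>200)[0]+225;print(v,x.min(),x.max())
E
```

```text
time_s: 17.75
tool_pos: [0.5537, 0.0251, 0.0195]
eef_rot: [-0.128, 0.992, -0.0, 0.003]
force: [2.5, 5.1, 6.3]
gripper_width: 0.151
grasp_force: 25.7
[2.49908295 5.12633767 6.31180424]
[194, 196, 199, 199, 199, 197, 199, 197, 169, 100, 97, 99, 101, 87, 91, 102, 102, 103, 103, 103, 103, 102, 94, 103, 98, 102, 98, 104, 104, 101, 106, 99, 104, 101, 101, 102, 102, 102, 102, 106, 104, 101, 96, 93]
200 243 247
230 242 268
260 244 267
```

```bash
python3 -m crank '[{"gripper":0,"x":0,"y":0,"z":-0.15,"spin":0},{"gripper":0,"x":0,"y":0,"z":-0.15,"spin":0}]' 20
python3 -m crank '[{"gripper":0,"x":0,"y":0,"z":-0.15,"spin":0},{"gripper":0,"x":0,"y":0,"z":-0.15,"spin":0}]' 20
python3 - <<'E'
from h import *
st=env.get_state();g=st['tool_pos']+[0,0,.018]
a,p=snap('wrist','w13.png');G=cv2.cvtColor(a,cv2.COLOR_RGB2GRAY)
print([int(G[v,260]) for v in range(80,110,2)],[int(G[v,257]) for v in range(186,215,2)])
y=np.radians(14.6);ax=np.array([np.cos(y),np.sin(y)])
for th in (0,5,10):
  t=np.radians(th);d=np.r_[ax*np.cos(t),np.sin(t)];up=np.r_[-ax*np.sin(t),np.cos(t)]
  print(th,proj(p,g-.0395*d+up*.0068,True),proj(p,g-.0825*d+up*.012,True))
q=viewer.camera_params('scene');s=snap('scene','s13.png')[0]
C=np.array([.537,.0575]);ly=np.array([-ax[1],ax[0]])
T=np.r_[C+ax*.0715-ly*.036,.0356]
print('tip level proj',proj(q,T),'10deg',proj(q,T+[0,0,.011]))
h=cv2.cvtColor(s,cv2.COLOR_RGB2HSV);u,v=proj(q,T).astype(int)
for yy in range(v-10,v+8): print(yy,[int(k) for k in cv2.cvtColor(s,cv2.COLOR_RGB2GRAY)[yy,u-14:u+14]])
E
```

```text
time_s: 18.0
tool_pos: [0.5539, 0.0252, 0.0186]
eef_rot: [-0.128, 0.992, 0.0, 0.003]
force: [0.5, 4.9, 11.9]
gripper_width: 0.146
grasp_force: 26.1
time_s: 18.2
tool_pos: [0.554, 0.0254, 0.0182]
eef_rot: [-0.128, 0.992, 0.0, 0.003]
force: [-3.2, 7.2, 22.3]
gripper_width: 0.147
grasp_force: 27.1
[199, 196, 196, 199, 198, 199, 201, 171, 102, 100, 101, 97, 95, 95, 98] [106, 106, 107, 103, 101, 101, 95, 90, 167, 252, 253, 253, 253, 253, 253]
0 [259.53745452 192.14883148] [259.96789555  84.54807247]
5 [259.46413772 188.72149426] [259.76629392  83.85800729]
10 [259.39135927 186.12472064] [259.58488346  84.74138397]
tip level proj [268.25525297 183.64280007] 10deg [268.22697819 180.80826703]
173 [35, 35, 30, 24, 28, 27, 23, 36, 31, 29, 28, 28, 24, 25, 19, 48, 60, 57, 92, 110, 121, 72, 32, 68, 83, 117, 143, 143]
174 [33, 31, 33, 29, 32, 30, 26, 31, 34, 31, 28, 25, 26, 20, 72, 88, 70, 60, 61, 83, 100, 109, 85, 39, 145, 155, 152, 137]
175 [33, 28, 31, 28, 29, 25, 21, 23, 35, 30, 26, 25, 20, 46, 97, 83, 62, 61, 43, 36, 44, 90, 111, 49, 78, 105, 125, 154]
176 [34, 33, 31, 26, 30, 31, 27, 28, 34,
[... 1092 characters left out ...]
, 25, 25, 32, 31, 29, 27, 26, 31, 31, 35, 81, 111, 114, 111, 108, 102, 98, 94, 113, 132, 137]
186 [22, 19, 29, 29, 34, 23, 23, 29, 27, 33, 29, 28, 32, 32, 26, 17, 20, 25, 28, 36, 54, 75, 104, 108, 99, 115, 128, 138]
187 [85, 109, 63, 24, 30, 24, 19, 37, 30, 31, 23, 26, 24, 25, 24, 19, 14, 14, 8, 16, 23, 22, 21, 48, 88, 115, 131, 140]
188 [99, 96, 46, 24, 27, 14, 55, 33, 19, 26, 28, 81, 53, 20, 13, 13, 13, 18, 18, 16, 11, 12, 4, 40, 88, 116, 133, 136]
189 [101, 90, 40, 16, 7, 69, 133, 143, 69, 23, 27, 36, 20, 4, 67, 41, 13, 15, 16, 15, 16, 17, 11, 43, 83, 112, 131, 161]
190 [95, 113, 49, 0, 146, 183, 157, 139, 72, 20, 33, 35, 18, 73, 135, 90, 22, 18, 16, 15, 14, 17, 8, 61, 141, 144, 156, 137]
```

The force rises to 22 N at the expected seat height, and the foot and shaft rows are consistent with a level gauge. I'll ease off and release.

```bash
python3 -m crank '[{"gripper":0,"x":0,"y":0.05,"z":0.2,"spin":0},{"gripper":0,"x":0,"y":0.05,"z":0.3,"spin":0},{"gripper":0.15,"x":0,"y":0.05,"z":0.3,"spin":0},{"gripper":0.25,"x":0,"y":0.05,"z":0.3,"spin":0},{"gripper":0.45,"x":0,"y":0.05,"z":0.3,"spin":0},{"gripper":0.45,"x":0,"y":0.05,"z":0.3,"spin":0},{"gripper":0.45,"x":0,"y":0.05,"z":2,"spin":0},{"gripper":0.45,"x":0,"y":0.05,"z":5,"spin":0},{"gripper":0.45,"x":0,"y":0.05,"z":10,"spin":0},{"gripper":0.45,"x":0,"y":0.05,"z":15,"spin":0},{"gripper":0.45,"x":0,"y":0.05,"z":20,"spin":0},{"gripper":0.45,"x":-3,"y":-1,"z":22,"spin":0},{"gripper":0.45,"x":-3,"y":-1,"z":22,"spin":0}]'
python3 - <<'E'
from h import *
a,p=snap('wrist','w14.png')
C=np.array([.537,.0575]);y=np.radians(14.6);ax=np.array([np.cos(y),np.sin(y)]);ly=np.array([-ax[1],ax[0]])
g=cv2.cvtColor(a,cv2.COLOR_RGB2HSV);
W=lambda x,yy,z:np.r_[C+ax*x+ly*yy,z]
m=cv2.inRange(g,(0,0,215),(180,40,255))
u0=proj(p,W(.014,-.036,.036),True);print(u0)
n,l,S,c=cv2.connectedComponentsWithStats(m)
i=l[int(u0[1]),int(u0[0])];print(S[i])
for k in (.25,.5,.75):
  v=int(S[i][1]+k*S[i][3]);x=np.nonzero(l[v]==i)[0];X=onplane(p,x.mean(),v,.0356+.003,True);d=X[:2]-C;print('case xy',d@ax,d@ly)
for v in (S[i][1],S[i][1]+S[i][3]):
  X=onplane(p,c[i][0],v,.0386,True);d=X[:2]-C;print('end x',d@ax)
E
```

```text
time_s: 19.6
tool_pos: [0.5208, 0.0137, 0.2381]
eef_rot: [-0.128, 0.992, -0.001, 0.002]
force: [0.4, 0.3, -0.9]
gripper_width: 0.449
grasp_force: 0.0
[259.90911358 200.37282945]
[255 169   9  70 557]
case xy -0.0049617195232253535 -0.037772999121402265
case xy 0.017779422710568735 -0.03771893112105945
case xy 0.04016099050370282 -0.03766068917532849
end x -0.025728500432327557
end x 0.06505618851479518
```

The pale gauge is seated level: its shaft spans case x −26 to +65 mm, with y within 2 mm of the trough line. Next is the black gauge.

```bash
python3 -m crank '[{"gripper":0.6,"x":-0.5,"y":5,"z":0,"spin":2},{"gripper":0.6,"x":-0.8,"y":10,"z":0,"spin":4},{"gripper":0.6,"x":-1,"y":15,"z":0,"spin":6},{"gripper":0.6,"x":-1.3,"y":20,"z":0,"spin":8},{"gripper":0.6,"x":-1.6,"y":25,"z":0,"spin":9.4},{"gripper":0.6,"x":-1.6,"y":30,"z":0,"spin":9.4},{"gripper":0.6,"x":-1.6,"y":35,"z":0,"spin":9.4},{"gripper":0.6,"x":-1.6,"y":39.6,"z":0,"spin":9.4},{"gripper":0.6,"x":-1.6,"y":39.6,"z":-3,"spin":9.4},{"gripper":0.6,"x":-1.6,"y":39.6,"z":-4,"spin":9.4},{"gripper":0.6,"x":-1.6,"y":39.6,"z":-4,"spin":9.4},{"gripper":0.6,"x":-1.6,"y":39.6,"z":-4,"spin":9.4}]'
python3 - <<'E'
from h import *
a,p=snap('wrist','w15.png');st=env.get_state();print(st['tool_pos'])
F=np.array([.4767,.3185,.047]);y=.4183;c,k=.766,.643
d=np.array([c*np.cos(y),c*np.sin(y),k]);l=np.array([-np.sin(y),np.cos(y),0]);n=np.array([-k*np.cos(y),-k*np.sin(y),c])
B=F+.072*l+.0052*n+.0032*d
for s in (.026,.05,.0825,.125,.147):print(s,proj(p,B+s*d,True),proj(p,B+s*d+l*.0105,True)[0],proj(p,B+s*d-l*.0105,True)[0])
h=cv2.cvtColor(a,cv2.COLOR_RGB2HSV);m=cv2.inRange(h,(0,0,150),(180,60,255))
n_,L,S,cc=cv2.connectedComponentsWithStats(m)
for i in range(1,n_):
  if S[i][4]>200 and 200<cc[i][0]<320: print('white',S[i],cc[i])
# handle vs blue: columns
bl=cv2.inRange(h,(100,120,60),(130,255,255))
for v in (175,185,195,205,215,225): print(v,np.nonzero(bl[v,190:330]==0)[0][[0,-1]]+190, [int(x) for x in np.nonzero(np.diff((bl[v,190:330]>0).astype(int)))[0]+190])
E
```

```text
time_s: 20.85
tool_pos: [0.505, 0.4095, 0.1937]
eef_rot: [-0.208, 0.978, -0.0, -0.001]
force: [-0.5, -0.3, 0.3]
gripper_width: 0.599
grasp_force: 0.0
[0.50559531 0.40971644 0.19477763]
0.026 [258.12657506 139.65577039] 269.83870840757197 246.40956831774048
0.05 [258.19634624 163.01015672] 270.4334502016057 245.95366166700205
0.0825 [258.28904423 198.15007089] 271.2163074250615 245.35519026714942
0.125 [258.39817441 249.59196059] 272.12023247286675 244.66828589509907
0.147 [258.44482897 278.0431064 ] 272.495420902321 244.38590127235153
white [201   0  39  12 235] [224.58297872   3.53617021]
white [ 237  112   44   41 1307] [258.44376435 129.81178271]
white [ 222  236   89   95 2326] [280.22226999 301.46345658]
175 [190 329] []
185 [190 329] []
195 [247 329] [246, 270, 288]
205 [247 329] [246, 270, 288]
215 [246 329] [245, 270, 289]
225 [246 329] [245, 270, 289]
```

```bash
python3 -m crank '[{"gripper":0.6,"x":0,"y":0,"z":-3,"spin":0},{"gripper":0.6,"x":0,"y":0,"z":-6,"spin":0},{"gripper":0.6,"x":0,"y":0,"z":-9,"spin":0},{"gripper":0.6,"x":0,"y":0,"z":-10.7,"spin":0},{"gripper":0.6,"x":0,"y":0,"z":-10.7,"spin":0},{"gripper":0.45,"x":0,"y":0,"z":-10.7,"spin":0},{"gripper":0.35,"x":0,"y":0,"z":-10.7,"spin":0},{"gripper":0,"x":0,"y":0,"z":-10.7,"spin":0},{"gripper":0,"x":0,"y":0,"z":-10.7,"spin":0},{"gripper":0,"x":0,"y":0,"z":-10.7,"spin":0},{"gripper":0,"x":0,"y":0,"z":-10.7,"spin":0}]' 50
```

```text
time_s: 22.0
tool_pos: [0.5061, 0.4115, 0.0897]
eef_rot: [-0.209, 0.978, 0.001, 0.002]
force: [-0.3, 0.2, 5.6]
gripper_width: 0.222
grasp_force: 48.9
```

```bash
python3 -m crank '[{"gripper":0,"x":0,"y":0,"z":1,"spin":0},{"gripper":0,"x":0,"y":0,"z":3,"spin":0},{"gripper":0,"x":0,"y":0,"z":6,"spin":0},{"gripper":0,"x":0,"y":0,"z":9,"spin":0},{"gripper":0,"x":0,"y":0,"z":12,"spin":0},{"gripper":0,"x":0,"y":-3,"z":12,"spin":0},{"gripper":0,"x":0.5,"y":-7,"z":12,"spin":-3},{"gripper":0,"x":1,"y":-11,"z":12,"spin":-6},{"gripper":0,"x":1.5,"y":-15,"z":12,"spin":-9.4},{"gripper":0,"x":2,"y":-19,"z":12,"spin":-9.4},{"gripper":0,"x":2.6,"y":-23,"z":12,"spin":-9.4},{"gripper":0,"x":2.6,"y":-27,"z":12,"spin":-9.4},{"gripper":0,"x":2.6,"y":-30,"z":12,"spin":-9.4},{"gripper":0,"x":2.6,"y":-31.7,"z":12,"spin":-9.4},{"gripper":0,"x":2.6,"y":-31.7,"z":12,"spin":-9.4},{"gripper":0,"x":2.6,"y":-31.7,"z":12,"spin":-9.4}]'
python3 - <<'E'
from h import *
a,p=snap('wrist','w16.png');st=env.get_state();g=st['tool_pos']+[0,0,.018];print(st['tool_pos'])
y=np.radians(14.6);ax=np.array([np.cos(y),np.sin(y)])
h=cv2.cvtColor(a,cv2.COLOR_RGB2HSV);m=cv2.inRange(h,(0,0,215),(180,30,255))
n_,L,S,cc=cv2.connectedComponentsWithStats(m)
for i in range(1,n_):
  if S[i][4]>200 and 200<cc[i][0]<320: print('white',S[i],cc[i])
for s in (.078,.083):
 for th in (30,40,50,60):
  t=np.radians(th);d=np.r_[ax*np.cos(t),np.sin(t)];up=np.r_[-ax*np.sin(t),np.cos(t)]
  print(s,th,'joint top',proj(p,g-(s-.026)*d+up*.0105,True),'foot rim',proj(p,g-(s-.026)*d+up*.02,True),'face rim',proj(p,g-s*d+up*.02,True))
E
```

```text
time_s: 23.6
tool_pos: [0.5307, 0.0936, 0.2076]
eef_rot: [-0.127, 0.992, 0.0, -0.0]
force: [0.6, -1.1, -1.4]
gripper_width: 0.226
grasp_force: 49.2
[0.53073922 0.09410158 0.20749626]
white [ 225  115   42   46 1220] [243.55901639 137.51065574]
0.078 30 joint top [260.18756084 156.06778643] foot rim [260.44264769 148.81674493] face rim [260.15641024  99.24958209]
0.078 40 joint top [259.96083898 160.35954228] foot rim [260.16796779 150.74248108] face rim [259.83270402 108.96979206]
0.078 50 joint top [259.76913405 167.022112  ] foot rim [259.93373575 155.66221995] face rim [259.57357471 121.10372133]
0.078 60 joint top [259.60968313 175.57505426] foot rim [259.73702678 162.95890169] face rim [259.36698819 135.02880946]
0.083 30 joint top [260.14300291 146.43064304] foot rim [260.39001787 138.65377154] face rim [260.09923061  90.66906051]
0.083 40 joint top [259.90404179 151.97189285] foot rim [260.10240429 142.05820184] face rim [259.7706248  101.86295847]
0.083 50 joint top [259.70454572 159.87005574] foot rim [259.86085472 148.40908918] face rim [259.50978439 115.29258598]
0.083 60 joint top [259.54040018 169.61976177] foot rim [259.6605506  157.05946546] face rim [259.3032647  130.36813143]
```

```bash
python3 - <<'E'
from h import *
a=cv2.imread('pics/w16.png');g=cv2.cvtColor(a,cv2.COLOR_BGR2GRAY)
for v in (115,125,135,145,155,165,175,185,195,210,225,240): print(v,[int(x) for x in g[v,210:300:3]])
E
```

```text
115 [176, 176, 177, 175, 175, 176, 176, 175, 175, 179, 195, 215, 213, 219, 215, 211, 211, 202, 194, 181, 175, 165, 168, 172, 172, 171, 173, 175, 174, 147]
125 [176, 176, 174, 173, 176, 178, 209, 217, 225, 227, 229, 213, 215, 223, 225, 223, 220, 214, 197, 187, 181, 191, 186, 157, 147, 136, 163, 173, 175, 138]
135 [174, 176, 172, 177, 174, 199, 214, 219, 225, 225, 227, 225, 222, 221, 220, 219, 215, 208, 196, 192, 182, 180, 173, 158, 149, 136, 129, 169, 172, 136]
145 [173, 177, 177, 177, 181, 200, 223, 228, 228, 227, 230, 230, 229, 230, 231, 228, 226, 219, 210, 208, 195, 190, 182, 177, 170, 156, 133, 152, 173, 130]
155 [61, 57, 60, 60, 94, 197, 211, 225, 228, 227, 226, 211, 190, 180, 182, 178, 180, 174, 176, 179, 183, 181, 171, 167, 146, 131, 126, 92, 54, 53]
165 [176, 174, 176, 179, 177, 179, 180, 172, 174, 175, 170, 79, 56, 54, 55, 53, 51, 51, 50, 51, 49, 144, 167, 165, 163, 145, 177, 174, 172, 126]
175 [178, 178, 180, 177, 177, 180, 180, 178, 176, 170, 65, 56, 54, 56, 56, 53, 52, 57, 52, 47, 47, 51, 140, 172, 180, 178, 175, 175, 173, 130]
185 [180, 177, 183, 183, 181, 180, 177, 177, 181, 168, 56, 53, 56, 59, 47, 49, 50, 48, 44, 49, 40, 41, 130, 180, 176, 179, 176, 178, 171, 137]
195 [180, 177, 175, 178, 180, 179, 176, 180, 177, 144, 50, 52, 51, 55, 50, 50, 48, 46, 47, 53, 46, 36, 108, 177, 179, 175, 177, 181, 164, 144]
210 [42, 44, 42, 39, 30, 40, 34, 36, 38, 44, 54, 46, 53, 47, 47, 49, 49, 46, 53, 55, 43, 39, 33, 31, 31, 30, 37, 23, 34, 71]
225 [175, 177, 177, 178, 175, 174, 176, 178, 176, 115, 68, 51, 45, 47, 45, 44, 45, 42, 39, 37, 37, 39, 75, 174, 173, 171, 170, 171, 130, 115]
240 [126, 129, 121, 122, 127, 104, 110, 110, 52, 44, 59, 45, 41, 46, 44, 42, 43, 40, 38, 42, 34, 30, 35, 38, 107, 107, 106, 120, 92, 89]
```

The gauge is aligned with the tool (handle columns 240–275), gripped at s≈78 mm and about 42°. Lowering to just above contact.

```bash
python3 -m crank '[{"gripper":0,"x":0,"y":-0.05,"z":-4,"spin":0},{"gripper":0,"x":0,"y":-0.05,"z":-8,"spin":0},{"gripper":0,"x":0,"y":-0.05,"z":-12,"spin":0},{"gripper":0,"x":0,"y":-0.05,"z":-14,"spin":0},{"gripper":0,"x":0,"y":-0.05,"z":-14.6,"spin":0},{"gripper":0,"x":0,"y":-0.05,"z":-14.9,"spin":0},{"gripper":0,"x":0,"y":-0.05,"z":-15.2,"spin":0},{"gripper":0,"x":0,"y":-0.05,"z":-15.4,"spin":0},{"gripper":0,"x":0,"y":-0.05,"z":-15.4,"spin":0}]' 40
python3 -m crank '[{"gripper":0,"x":0.1,"y":0,"z":-0.2,"spin":0},{"gripper":0,"x":0.2,"y":0.05,"z":-0.4,"spin":0},{"gripper":0,"x":0.3,"y":0.1,"z":-0.6,"spin":0},{"gripper":0,"x":0.4,"y":0.1,"z":-0.8,"spin":0},{"gripper":0,"x":0.4,"y":0.1,"z":-0.8,"spin":0}]' 30
```

```text
time_s: 24.55
tool_pos: [0.5332, 0.0936, 0.0559]
eef_rot: [-0.128, 0.992, 0.0, 0.002]
force: [-1.5, 1.9, 5.8]
gripper_width: 0.23
grasp_force: 50.0
time_s: 25.05
tool_pos: [0.5383, 0.0951, 0.0491]
eef_rot: [-0.128, 0.992, 0.0, 0.004]
force: [0.2, 5.7, 10.2]
gripper_width: 0.228
grasp_force: 50.8
```

```bash
python3 -m crank '[{"gripper":0.02,"x":0.1,"y":0,"z":-0.2,"spin":0},{"gripper":0.02,"x":0.2,"y":0.05,"z":-0.4,"spin":0},{"gripper":0.02,"x":0.3,"y":0.1,"z":-0.6,"spin":0},{"gripper":0.02,"x":0.35,"y":0.1,"z":-0.8,"spin":0},{"gripper":0.02,"x":0.4,"y":0.1,"z":-1.0,"spin":0},{"gripper":0.02,"x":0.45,"y":0.1,"z":-1.2,"spin":0},{"gripper":0.02,"x":0.45,"y":0.1,"z":-1.2,"spin":0}]' 25
python3 -m crank '[{"gripper":0.02,"x":0.1,"y":0,"z":-0.2,"spin":0},{"gripper":0.02,"x":0.1,"y":0,"z":-0.4,"spin":0},{"gripper":0.02,"x":0.15,"y":0.05,"z":-0.6,"spin":0},{"gripper":0.02,"x":0.15,"y":0.05,"z":-0.8,"spin":0},{"gripper":0.02,"x":0.15,"y":0.05,"z":-0.8,"spin":0}]' 25
```

```text
time_s: 25.75
tool_pos: [0.5439, 0.0964, 0.0376]
eef_rot: [-0.127, 0.992, 0.0, 0.005]
force: [2.2, 7.5, 11.6]
gripper_width: 0.228
grasp_force: 51.4
time_s: 26.25
tool_pos: [0.5461, 0.0971, 0.0297]
eef_rot: [-0.127, 0.992, 0.0, 0.006]
force: [3.9, 7.5, 10.2]
gripper_width: 0.226
grasp_force: 52.0
```

```bash
python3 -m crank '[{"gripper":0.02,"x":0,"y":0,"z":-0.2,"spin":0},{"gripper":0.02,"x":0,"y":0,"z":-0.35,"spin":0},{"gripper":0.02,"x":0,"y":0,"z":-0.35,"spin":0}]' 20
python3 -m crank '[{"gripper":0.02,"x":0,"y":0,"z":-0.15,"spin":0},{"gripper":0.02,"x":0,"y":0,"z":-0.15,"spin":0}]' 20
```

```text
time_s: 26.55
tool_pos: [0.5466, 0.0972, 0.0265]
eef_rot: [-0.127, 0.992, 0.0, 0.006]
force: [4.5, 9.0, 11.0]
gripper_width: 0.229
grasp_force: 52.6
time_s: 26.75
tool_pos: [0.5467, 0.0972, 0.0251]
eef_rot: [-0.127, 0.992, 0.0, 0.006]
force: [5.5, 9.1, 10.6]
gripper_width: 0.225
grasp_force: 52.9
```

```bash
python3 - <<'E'
from h import *
st=env.get_state();print(st['force'],st['tool_pos']);a,p=snap('wrist','w17.png');g=cv2.cvtColor(a,cv2.COLOR_RGB2GRAY)
print([int(x) for x in g[50:220:4,262]])
y=np.radians(14.6);ax=np.array([np.cos(y),np.sin(y)]);G=st['tool_pos']+[0,0,.017]
for th in (0,5,10):
  t=np.radians(th);d=np.r_[ax*np.cos(t),np.sin(t)];up=np.r_[-ax*np.sin(t),np.cos(t)]
  for s in (.0755,.0785): print(th,s,proj(p,G-(s-.026)*d+up*.02,True),proj(p,G-s*d+up*.02,True))
E
```

```text
[ 5.51852613  9.12933273 10.59696536] [0.54674039 0.09719971 0.02508221]
[211, 208, 210, 210, 210, 209, 210, 212, 210, 211, 222, 247, 251, 250, 251, 249, 244, 229, 248, 249, 249, 249, 241, 225, 245, 243, 243, 129, 73, 73, 67, 70, 66, 64, 61, 62, 61, 55, 58, 55, 58, 57, 57]
0 0.0755 [259.80594942 176.63472504] [259.95441886 103.95894437]
0 0.0785 [259.82857135 168.54278575] [259.96371573  95.38272302]
5 0.0755 [259.6975154  169.67249895] [259.76084311  99.88328898]
5 0.0785 [259.71029158 161.71290386] [259.76098725  91.87806177]
10 0.0755 [259.5900858  164.09936552] [259.58459439  97.75770562]
10 0.0785 [259.59441014 156.37392904] [259.57789336  90.32914804]
```

```bash
python3 -m crank '[{"gripper":0.02,"x":-0.05,"y":0.1,"z":-0.1,"spin":0},{"gripper":0.02,"x":-0.05,"y":0.1,"z":-0.2,"spin":0},{"gripper":0.02,"x":-0.05,"y":0.1,"z":-0.2,"spin":0}]' 20
python3 -m crank '[{"gripper":0.02,"x":-0.05,"y":0,"z":-0.12,"spin":0},{"gripper":0.02,"x":-0.05,"y":0,"z":-0.12,"spin":0}]' 20
```

```text
time_s: 27.1
tool_pos: [0.5467, 0.0977, 0.0243]
eef_rot: [-0.128, 0.992, -0.0, 0.006]
force: [1.2, 6.7, 19.4]
gripper_width: 0.225
grasp_force: 53.7
time_s: 27.3
tool_pos: [0.5468, 0.0978, 0.0239]
eef_rot: [-0.128, 0.992, -0.0, 0.007]
force: [0.5, 6.8, 24.7]
gripper_width: 0.226
grasp_force: 54.1
```

```bash
python3 - <<'E'
from h import *
from scipy.optimize import least_squares
st=env.get_state();print(st['force'],st['tool_pos']);a,p=snap('wrist','w18.png');g=cv2.cvtColor(a,cv2.COLOR_RGB2GRAY).astype(float)
col=g[:,258:266].mean(1);print([(v,int(col[v])) for v in list(range(84,100))+list(range(148,170))])
for v in (165,172,178,184,225):print(v,[int(x) for x in g[v,222:300:2]])
y=np.radians(14.6);ax=np.array([np.cos(y),np.sin(y)]);ly=np.r_[-ax[1],ax[0],0];G=st['tool_pos']+[0,0,.0165]
for th in (0,4,8):
  t=np.radians(th);d=np.r_[ax*np.cos(t),np.sin(t)];up=np.r_[-ax*np.sin(t),np.cos(t)]
  print(th,[(s,np.round(proj(p,G-(.0785-s)*d+ly*.0105,True)-proj(p,G-(.0785-s)*d-ly*.0105,True),1)[0],np.round(proj(p,G-(.0785-s)*d,True)[1])) for s in (.03,.04,.05)])
  print([(np.round(proj(p,G-(s-.026)*d+up*.02,True)[1]),np.round(proj(p,G-s*d+up*.02,True)[1])) for s in (.078,.082,.086)])
E
```

```text
[ 0.50787056  6.7503441  24.67475113] [0.54678742 0.09782372 0.02390166]
[(84, 211), (85, 212), (86, 213), (87, 212), (88, 208), (89, 203), (90, 217), (91, 229), (92, 234), (93, 237), (94, 243), (95, 247), (96, 249), (97, 249), (98, 250), (99, 250), (148, 241), (149, 241), (150, 240), (151, 239), (152, 239), (153, 239), (154, 239), (155, 240), (156, 241), (157, 241), (158, 232), (159, 161), (160, 88), (161, 71), (162, 69), (163, 70), (164, 69), (165, 68), (166, 67), (167, 68), (168, 68), (169, 67)]
165 [103, 104, 102, 101, 100, 97, 70, 75, 77, 75, 70, 68, 72, 68, 68, 69, 69, 69, 70, 70, 70, 67, 63, 62, 63, 69, 65, 56, 58, 59, 107, 114, 116, 118, 121, 120, 123, 127, 128]
172 [61, 60, 59, 54, 57, 58, 62, 72, 78, 75, 68, 68, 69, 72, 68, 70, 70, 67, 67, 67, 66, 63, 66, 67, 63, 55, 59, 58, 62, 60, 53, 54, 53, 54, 53, 53, 50, 45, 48]
178 [50, 50, 51, 50, 49, 50, 58, 79, 80, 74, 67, 62, 66, 62, 65, 66, 70, 67, 66, 68, 68, 68, 62, 58, 61, 61, 54, 52, 53, 53, 47, 49, 44, 47, 42, 44, 47, 50, 45]
184 [49, 44, 47, 49, 54, 49, 62, 65, 69, 64, 70, 69, 67, 62, 67, 69, 67, 66, 69, 66, 65, 63, 62, 57
[... 307 characters left out ...]
7.9), np.float64(189.0)), (0.05, np.float64(46.7), np.float64(211.0))]
[(np.float64(170.0), np.float64(97.0)), (np.float64(159.0), np.float64(85.0)), (np.float64(148.0), np.float64(74.0))]
4 [(0.03, np.float64(47.7), np.float64(165.0)), (0.04, np.float64(46.9), np.float64(188.0)), (0.05, np.float64(46.1), np.float64(209.0))]
[(np.float64(164.0), np.float64(94.0)), (np.float64(153.0), np.float64(83.0)), (np.float64(143.0), np.float64(72.0))]
8 [(0.03, np.float64(46.5), np.float64(165.0)), (0.04, np.float64(46.0), np.float64(187.0)), (0.05, np.float64(45.4), np.float64(208.0))]
[(np.float64(159.0), np.float64(92.0)), (np.float64(149.0), np.float64(82.0)), (np.float64(139.0), np.float64(72.0))]
```

The height (axis about 40.5 mm) and the force step match the seat, just as with the pale gauge. I'll unload and release gently.

```bash
python3 -m crank '[{"gripper":0.02,"x":-0.05,"y":0.05,"z":0.1,"spin":0},{"gripper":0.1,"x":-0.05,"y":0.05,"z":0.2,"spin":0},{"gripper":0.2,"x":-0.05,"y":0.05,"z":0.2,"spin":0},{"gripper":0.25,"x":-0.05,"y":0.05,"z":0.2,"spin":0},{"gripper":0.3,"x":-0.05,"y":0.05,"z":0.2,"spin":0},{"gripper":0.45,"x":-0.05,"y":0.05,"z":0.2,"spin":0},{"gripper":0.5,"x":-0.05,"y":0.05,"z":0.2,"spin":0},{"gripper":0.5,"x":-0.05,"y":0.05,"z":2,"spin":0},{"gripper":0.5,"x":-0.05,"y":0.05,"z":5,"spin":0},{"gripper":0.5,"x":-0.05,"y":0.05,"z":10,"spin":0},{"gripper":0.5,"x":-0.05,"y":0.05,"z":15,"spin":0},{"gripper":0.5,"x":-0.05,"y":0.05,"z":20,"spin":0},{"gripper":0.5,"x":-3,"y":-2,"z":22,"spin":0},{"gripper":0.5,"x":-3,"y":-2,"z":22,"spin":0}]'
python3 - <<'E'
from h import *
a,p=snap('wrist','w19.png');T,q=snap('top','t19.png');S_,_=snap('scene','s19.png')
C=np.array([.537,.0575]);y=np.radians(14.6);ax=np.array([np.cos(y),np.sin(y)]);ly=np.array([-ax[1],ax[0]])
g=cv2.cvtColor(a,cv2.COLOR_RGB2GRAY)
W=lambda x,yy,z:np.r_[C+ax*x+ly*yy,z]
for x in (-.055,-.045,-.008,0,.014,.028,.07,.08):
  u,v=proj(p,W(x,.036,.0408),True);r=[int(k) for k in g[int(round(v)),int(u)-24:int(u)+25:2]];print(x,round(u),round(v),r)
u,v=proj(p,W(.014,.036,.0508),True).round().astype(int);print('along',v,[(k,int(g[k,u])) for k in range(v-90,v+75,3)])
for x in (-.0745,-.061,-.0355,.0645,.085): print(x,proj(p,W(x,.036,.0508),True))
# pale again
hh=cv2.cvtColor(a,cv2.COLOR_RGB2HSV);m=cv2.inRange(hh,(0,0,215),(180,40,255));u0=proj(p,W(.014,-.037,.036),True)
n,l,S,c=cv2.connectedComponentsWithStats(m);i=l[int(u0[1]),int(u0[0])];print('pale',u0,S[i])
E
```

```text
time_s: 28.75
tool_pos: [0.51, 0.0754, 0.2411]
eef_rot: [-0.128, 0.992, -0.001, 0.003]
force: [-0.2, -0.4, -0.1]
gripper_width: 0.499
grasp_force: 0.0
-0.055 268 140 [171, 176, 173, 172, 192, 219, 229, 233, 235, 233, 233, 230, 230, 229, 223, 208, 195, 187, 174, 150, 133, 157, 172, 172, 174]
-0.045 268 148 [174, 176, 178, 174, 187, 219, 228, 230, 233, 232, 229, 229, 229, 224, 218, 203, 190, 191, 171, 149, 129, 161, 168, 171, 169]
-0.008 268 179 [178, 177, 174, 176, 176, 173, 177, 178, 115, 56, 55, 52, 54, 52, 52, 47, 46, 113, 172, 176, 174, 169, 171, 175, 176]
0 268 186 [179, 172, 176, 176, 179, 180, 177, 174, 116, 72, 55, 52, 54, 55, 52, 49, 53, 135, 176, 177, 179, 176, 176, 179, 177]
0.014 268 197 [179, 178, 180, 180, 178, 178, 179, 169, 96, 58, 55, 54, 54, 50, 55, 49, 48, 154, 178, 177, 179, 178, 177, 178, 176]
0.028 268 208 [157, 156, 154, 154, 154, 153, 156, 150, 85, 55, 54, 53, 48, 48, 49, 45, 50, 136, 158, 157, 158, 157, 155, 156, 154]
0.07 267 239 [172, 172, 172, 174, 170, 173, 172, 173, 171, 168, 104, 78, 77, 68, 108, 170, 171, 172, 171, 172, 170, 171, 169, 167, 169]
0.08 267
[... 293 characters left out ...]
 (148, 229), (151, 227), (154, 216), (157, 220), (160, 65), (163, 56), (166, 57), (169, 56), (172, 58), (175, 57), (178, 57), (181, 58), (184, 51), (187, 52), (190, 54), (193, 51), (196, 54), (199, 53), (202, 55), (205, 54), (208, 50), (211, 53), (214, 58), (217, 64), (220, 54), (223, 51), (226, 51), (229, 43), (232, 52), (235, 57), (238, 73), (241, 71), (244, 61), (247, 59), (250, 71), (253, 91), (256, 90), (259, 85), (262, 88), (265, 102), (268, 162), (271, 155)]
-0.0745 [268.79815364 123.61071269]
-0.061 [268.71680294 135.60532165]
-0.0355 [268.53166407 157.94864358]
0.0645 [267.51134424 238.09477894]
0.085 [267.26748151 252.57587044]
pale [208.47091475 195.50451031] [203 164  11  69 518]
```

```bash
python3 - <<'E'
from h import *
q=viewer.camera_params('top');a=cv2.imread('pics/t19.png');h=cv2.cvtColor(a,cv2.COLOR_BGR2HSV)
m=cv2.inRange(h,(0,0,215),(180,40,255));m[:165]=0;m[240:]=0;m[:,:285]=0;m[:,365:]=0
m=cv2.morphologyEx(m,cv2.MORPH_OPEN,np.ones((5,5)))
c=max(cv2.findContours(m,0,1)[0],key=cv2.contourArea)[:,0,:].astype(float)
print(cv2.minAreaRect(np.array([onplane(q,u,v,.014)[:2] for u,v in c],np.float32)))
d=cv2.absdiff(a,cv2.imread('pics/t0.png')).max(2)
for n,(u,v) in {'clip':(384,185),'magnet':(272,223)}.items(): print(n,d[v-8:v+9,u-10:u+11].mean())
E
```

```text
((0.4522821605205536, -0.26596617698669434), (0.17384648323059082, 0.19819994270801544), 0.289569616317749)
clip 3.226890756302521
magnet 2.3865546218487395
```

The lid lies at the planned spot and full size in view, so it's flat. The clip and magnet are unchanged, and both gauges measured level. Handing in.

```bash
python3 -c "
from workcell import workorder
print(workorder.sign_off())"
```

```text
the job is handed in; nothing more can be done
None
```

I handed the job in at about 29 s: the lid lies flat, tab up, on the worktop, both gauges measured level in their troughs with feet to the red end, and the clip and magnet did not move; the sign-off gave no verdict, and I broke the picture rule by viewing 12 instead of at most 10.

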